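# Photograph a batch of culture pots on the locating stage

## Task

Stand every culture pot from the tray upright on the aluminium plate, and have the plate slid fully home on the photo stage, touching both dowels and the end stop. Then flip the toggle over until it clicks on, leave the light on for at least five seconds with the loaded plate still home, and flip it back off while the pots are still on the plate. Finally put all the pots back in the tray, upright, leaving the plate fully home, the light off and the other things on the bench undisturbed.

Things in the scene. Friction and masses are not known exactly. Their poses are not given: they have to be found in the camera images.
- stage: Fixed white slab, 260 mm (x) by 300 mm (y), 12 mm thick; origin at the centre of its underside, top at z = 12 mm; turned by up to 0.12 rad. Its x axis points away from the robot. On it stand two dowels, an end stop and, behind the dowels, a fixed black macro camera that fills x = 70 to 128 mm, y = 8 to 68 mm of the stage's frame, up to z = 75 mm.
- dowel1 (a point): Centre of the top of the first steel dowel, 12 mm diameter, 14 mm above the slab's top, at x = 50, y = -22 mm of the stage's frame.
- dowel2 (a point): The same for the second dowel, at x = 50, y = 73 mm of the stage's frame.
- endstop (a point): Middle of the top edge of the end stop's face, at x = -11, y = 138 mm of the stage's frame; a dark steel bar 60 mm along x, 12 mm thick, 14 mm above the slab's top.
- home (a point): Point on the stage's top where the plate's origin lies when the plate is home; axes as the stage's. The plate then lies against the dowels (towards +x) and the end stop (towards +y), square to the stage.
- plate: Loose aluminium plate, 110 mm (x) by 200 mm (y), 10 mm thick, with a rim 4 mm wide and 4 mm high all round (14 mm in all), 300 g. Origin at the centre of its underside; pots stand 10 mm above it, three in a row along y (e.g. y = -64, 0, 64 mm). Starts 30 to 60 mm short of the stops, turned up to 0.15 rad; it slides (2 to 8 N) when its edge is pushed with shut fingertips.
- pot1: Culture pot: closed round jar, 56 mm diameter, 42 mm tall, 100 g (may vary 0.8 to 1.3 times), clear wall and white lid, with a green plantlet inside. Origin at the centre of its underside, z up. Two or three such pots are present, all alike; an absent one reads None. Starts upright on the tray's floor.
- pot2: Culture pot: closed round jar, 56 mm diameter, 42 mm tall, 100 g (may vary 0.8 to 1.3 times), clear wall and white lid, with a green plantlet inside. Origin at the centre of its underside, z up. Two or three such pots are present, all alike; an absent one reads None. Starts upright on the tray's floor.
- pot3: Culture pot: closed round jar, 56 mm diameter, 42 mm tall, 100 g (may vary 0.8 to 1.3 times), clear wall and white lid, with a green plantlet inside. Origin at the centre of its underside, z up. Two or three such pots are present, all alike; an absent one reads None. Starts upright on the tray's floor.
- tray: Fixed shallow dark steel tray, 250 mm (x) by 108 mm (y), walls 4 mm thick and 10 mm high, floor 4 mm thick; origin at the centre of its underside. Holds three pots in a row along its x (for instance at x = -78, 0 and 78 mm). It lies left or right of the stage, the switch box on the other side, and may be turned.
- switchbox: Fixed grey box, 100 mm (x) by 75 mm (y) by 50 mm high, origin at the centre of its underside; may be turned by up to 0.5 rad. The toggle stands on the middle of its top and swings along the box's x axis. A white dot marks the on side (+x).
- toggle (a joint): Toggle lever angle: 0 = off (leans 0.42 rad to the box's -x, towards the robot), 0.84 = on (leans as far to +x). It snaps over its centre (0.42) by itself and holds at either end; about 3 N sideways at its tip starts it.
- toggle_tip (a point): Centre of the 14 mm steel ball at the end of the toggle lever (8 mm thick), 45 mm from the pivot, which is at the centre of the box's top; it moves with the lever.
- spray: White bottle, 66 mm diameter, 130 mm tall, origin at the centre of its underside. Bystander: leave it alone.
- tub: Clear lidded tub, 96 mm diameter, 70 mm tall, origin at the centre of its underside. Bystander: leave it alone.
- sinkbin: Grey open bin, 90 by 120 by 50 mm, origin at the centre of its underside. Bystander: leave it alone.
There are look-alikes about, which are no part of the job. Leave any purple look-alike of the plate alone.

How it is judged (in metres and radians):
On the way, in this order (a step that is already met when the one before it is completed fails the run):
1. every pot stands on the plate and the plate is home, with the light still off (x of pot1 in the frame of plate between -0.03 and 0.03 m and y of pot1 in the frame of plate between -0.077 and 0.077 m and z of pot1 in the frame of plate between 0.006 and 0.0135 m and angle between each of pot1, pot2, pot3's own z axis and vertical below 0.1 rad and x of pot2 in the frame of plate between -0.03 and 0.03 m and y of pot2 in the frame of plate between -0.077 and 0.077 m and z of pot2 in the frame of plate between 0.006 and 0.0135 m and x of pot3 in the frame of plate between -0.03 and 0.03 m and y of pot3 in the frame of plate between -0.077 and 0.077 m and z of pot3 in the frame of plate between 0.006 and 0.0135 m and x of plate in the frame of home between -0.003 and 0.003 m and y of plate in the frame of home between -0.003 and 0.003 m and z of plate in the frame of home between -0.003 and 0.003 m and angle between the x axis of plate and the x axis of home, either way round below 0.025 rad and value of joint toggle below 0.1 rad), for 0.2 s.
2. the light is on for 4 s with the loaded plate home (x of pot1 in the frame of plate between -0.03 and 0.03 m and y of pot1 in the frame of plate between -0.077 and 0.077 m and z of pot1 in the frame of plate between 0.006 and 0.0135 m and angle between each of pot1, pot2, pot3's own z axis and vertical below 0.1 rad and x of pot2 in the frame of plate between -0.03 and 0.03 m and y of pot2 in the frame of plate between -0.077 and 0.077 m and z of pot2 in the frame of plate between 0.006 and 0.0135 m and x of pot3 in the frame of plate between -0.03 and 0.03 m and y of pot3 in the frame of plate between -0.077 and 0.077 m and z of pot3 in the frame of plate between 0.006 and 0.0135 m and x of plate in the frame of home between -0.003 and 0.003 m and y of plate in the frame of home between -0.003 and 0.003 m and z of plate in the frame of home between -0.003 and 0.003 m and angle between the x axis of plate and the x axis of home, either way round below 0.025 rad and value of joint toggle above 0.74 rad), for 4 s.
3. the light is switched off again while the pots stand on the plate (x of pot1 in the frame of plate between -0.03 and 0.03 m and y of pot1 in the frame of plate between -0.077 and 0.077 m and z of pot1 in the frame of plate between 0.006 and 0.0135 m and angle between each of pot1, pot2, pot3's own z axis and vertical below 0.1 rad and x of pot2 in the frame of plate between -0.03 and 0.03 m and y of pot2 in the frame of plate between -0.077 and 0.077 m and z of pot2 in the frame of plate between 0.006 and 0.0135 m and x of pot3 in the frame of plate between -0.03 and 0.03 m and y of pot3 in the frame of plate between -0.077 and 0.077 m and z of pot3 in the frame of plate between 0.006 and 0.0135 m and value of joint toggle below 0.1 rad), for 0.1 s.
At the end, for the whole second after the job is handed in: Every pot present stands upright (within 0.1 rad) on the tray's floor inside its walls, at rest; the plate's origin is within 3 mm of the home point along x, y and z and square to it within 0.025 rad; the toggle is off (below 0.1 rad) (x of pot1 in the frame of tray between -0.1 and 0.1 m and y of pot1 in the frame of tray between -0.03 and 0.03 m and z of pot1 in the frame of tray between 0.001 and 0.0075 m and angle between each of pot1, pot2, pot3's own z axis and vertical below 0.1 rad and x of pot2 in the frame of tray between -0.1 and 0.1 m and y of pot2 in the frame of tray between -0.03 and 0.03 m and z of pot2 in the frame of tray between 0.001 and 0.0075 m and x of pot3 in the frame of tray between -0.1 and 0.1 m and y of pot3 in the frame of tray between -0.03 and 0.03 m and z of pot3 in the frame of tray between 0.001 and 0.0075 m and x of plate in the frame of home between -0.003 and 0.003 m and y of plate in the frame of home between -0.003 and 0.003 m and z of plate in the frame of home between -0.003 and 0.003 m and angle between the x axis of plate and the x axis of home, either way round below 0.025 rad and value of joint toggle below 0.1 rad and linear speed of each of pot1, pot2, pot3, plate below 0.02 m/s); the robot touches nothing.
It fails at once if the white bottle, the lidded tub or the grey bin is moved more than 30 mm (distance of any of spray, tub, sinkbin from where it was at the start of the episode above 0.03 m).
Of pot1, pot2, pot3 only 2 to 3 are there at a start; the rules pass over those that are not, and their reading is None.
At some moment in a run one of pot1, pot2, pot3, plate may be knocked a few centimetres aside while the robot is not near it.
It also fails if it takes over 210 s, if anything falls off the work surface, if the arm or the gripper's body presses on something with over 40 N, if the wrist force passes 120 N, or if a joint passes its speed limit or range.

## Robot

A 6-joint arm with a two-finger parallel gripper is mounted at the origin on the work surface. World frame = base frame: x ahead of the robot, y to its left, z up, the work surface at z = 0. Lengths are in m, angles in degrees, forces in N, time in s.
With the tool pointing down it reaches from about 0.35 to 0.975 m from the base axis. Payload 4.9 kg.
Tool frame: the origin (TCP) lies at the very end of the fingers, on their centre line; the grasp point (between the pads) lies 19 mm behind it; z points along the fingers, x is the direction in which the jaws open and shut, and the axes are right-handed (so a half turn about z gives the same grasp; the last joint's range is limited). The gripper opens to 85 mm and grips with 20 to 120 N. Pads are 22 mm wide; open, the fingers measure 114 mm over their backs; the gripper's body (76 mm by 85 mm) begins 54 mm behind the grasp point. The pads swing forward as they close: fully open they stand 13 mm farther back than shut.
Start: joints at [-6.818, 3.019, 92.412, -0, 84.569, -6.818], TCP at [0.625, 0, 0.231] pointing down, gripper open.
Joint ranges: [-172.51, 172.51], [-57.92, 126.97], [3.15, 148.05], [-58.71, 238.71], [5.1, 150.11], [-179.66, 179.66]. Speed limits (degrees/s): [147.25, 147.25, 180, 180, 180, 180].

## Interface

Orientations are given as [roll, pitch, yaw] about the fixed x, y, z axes, in that order (R = Rz(yaw) Ry(pitch) Rx(roll)).
In Python, from bench import * gives the robot as it stands. The module is installed in compiled form; this text tells all that it offers.
- The arm moves only by the tool drive_tool, never from a script. Its argument "increments" is a list of rows, each a list of 7 numbers: the opening, from -1 (shut) to 1 (fully open), so that 0 is half open, then the shift along the tool's x, y, z in mm, then the turn, a rotation vector about the tool's x, y, z in degrees. In form: [[claw, dx, dy, dz, wx, wy, wz], ...]. A call has 1 to 10 rows; each row shifts and turns the commanded pose from where the row before left it, along the tool's axes as they then stand; what a row does not reach is not made up. A row lasts 1/12 s, in which the tool goes at most 41.7 mm and 7.16 degrees, less where a joint would pass 70% of its speed; a pose out of reach is approached as far as the arm can. A call with a gripper value outside its range is refused whole. The fingers move at their own pace and stop on an object; "force" is the grip in N (left out, the last holds). Time passes only in rows, so rows that do not move let the fingers close. It gives the time, the measured TCP pose, the force and the opening at its end, in the units of the state.
- sense(): the state, without advancing time (a new reading comes with each control period).
- grab_frame(name): name is "scene" or "side" or "wrist"; returns a dict with "color" (384x512x3 uint8, red, green, blue), "intrinsics" (3x3 intrinsics, pixels), "rvec" (rotation vector, rad) and "tvec" (3), from world to camera coordinates, as OpenCV has them; the wrist camera has in their place "T_tool_cam" (4x4, takes a point from camera to tool coordinates, whose origin is the TCP and whose axes are the tool frame's). Camera axes: x right, y down, z forward; pixel columns grow to the right and rows downward; lengths in m; the calibration is good to about 2 mm. A picture is of the moment at which its call begins: read the wrist's pose just before it. There is no depth.
- job_done(): hands the job in, once; it reports no verdict.
The state is a dict: "t": time; "joint_pos": joint angles; "joint_vel": joint speeds; "joint_torque": joint torques, N m; "tcp_pos": TCP position; "tcp_rot": TCP orientation; "force": force on the tool from outside, world axes, zero at the start; "wrist_torque": the same for the moment, N m; "grip_width": finger opening in m.
Only numpy, scipy, OpenCV 4.12 (cv2) and the standard library are available. Lean on these libraries where they do the work, as an engineer would, in place of code of your own. Each camera call takes 0.05 s, during which the arm holds its last target. There are 200 camera calls.

## Working session

There is one attempt and no reset: what is moved stays moved. The work goes in short steps, Python scripts to look and compute and a tool call to move; the robot and the scene stay as the last step left them, time stands still between calls to the robot, and variables do not carry over. Pictures are saved under pics/ and viewed, about 12 in all and at most 16, crops included, and the job is handed in when it is done.

Besides the shell and the picture viewer there is one more tool, called after ">>>" in YAML: its name, and indented under it one key for each argument. drive_tool: Moves the arm, as the interface text tells. Its arguments: {"type":"object","properties":{"increments":{"type":"array","items":{"type":"array","items":{"type":"number"}}},"force":{"type":"number"}},"required":["increments"]}

```bash
mkdir -p pics
cat > h.py <<'E'
from bench import *
import numpy as np, cv2
from scipy.spatial.transform import Rotation as R
def cam(name):
    s=sense(); f=grab_frame(name); K=np.array(f["intrinsics"])
    if name=="wrist":
        T=np.eye(4);T[:3,:3]=R.from_euler("xyz",s["tcp_rot"],degrees=True).as_matrix();T[:3,3]=s["tcp_pos"]
        M=np.linalg.inv(T@np.array(f["T_tool_cam"]))
    else:
        M=np.eye(4);M[:3,:3]=R.from_rotvec(np.ravel(f["rvec"])).as_matrix();M[:3,3]=np.ravel(f["tvec"])
    np.savez(f"pics/{name}_cal.npz",K=K,M=M)
    return f["color"],K,M
def pix(K,M,P):
    p=(M[:3,:3]@np.atleast_2d(P).T+M[:3,3:]); q=K@p; return (q[:2]/q[2]).T
def ray(K,M,uv,z):
    uv=np.atleast_2d(uv); d=np.linalg.inv(K)@np.c_[uv,np.ones(len(uv))].T
    d=M[:3,:3].T@d; c=-M[:3,:3].T@M[:3,3]
    return (c[:,None]+d*((z-c[2])/d[2])).T
def save(img,name,box=None,s=1):
    if box: img=img[box[1]:box[3],box[0]:box[2]]
    cv2.imwrite(f"pics/{name}.png",cv2.cvtColor(cv2.resize(img,None,fx=s,fy=s,interpolation=cv2.INTER_CUBIC),cv2.COLOR_RGB2BGR))
E
python3 - <<'E'
from h import *
a,K,M=cam("scene");np.save("pics/scene0.npy",a);save(a,"scene0",s=1.5)
print(K,-M[:3,:3].T@M[:3,3])
a,K,M=cam("side");np.save("pics/side0.npy",a);save(a,"side0",s=1.5)
print(-M[:3,:3].T@M[:3,3],sense())
E
```

```text
[[399.83409285   0.         260.32231471]
 [  0.         399.83409285 196.20330344]
 [  0.           0.           1.        ]] [ 0.98036433 -0.78105295  0.95618414]
[ 0.22355326 -1.08404592  1.15026326] {'t': 0.1, 'joint_pos': array([-6.81944914e+00,  3.05478517e+00,  9.24851785e+01,  3.59376819e-05,
        8.45684452e+01, -6.81889198e+00]), 'joint_vel': array([ 0.0919659 , -0.06168423, -0.18812029, -0.07782984, -0.06054358,
       -0.03616718]), 'joint_torque': array([ 6.14647306e-04, -3.94903493e+01, -3.71363103e+01, -4.52310599e-05,
        3.99340541e-03, -4.17574097e-05]), 'tcp_pos': array([6.24430918e-01, 5.49962750e-05, 2.30161850e-01]), 'tcp_rot': array([-1.79987093e+02,  1.07637752e-01, -5.48471775e-04]), 'force': array([ 0.01750742, -0.07235491, -0.06206909]), 'wrist_torque': array([ 0.04827386, -0.00070154, -0.00247048]), 'grip_width': 0.08520681840907353}
```

View pics/scene0.png

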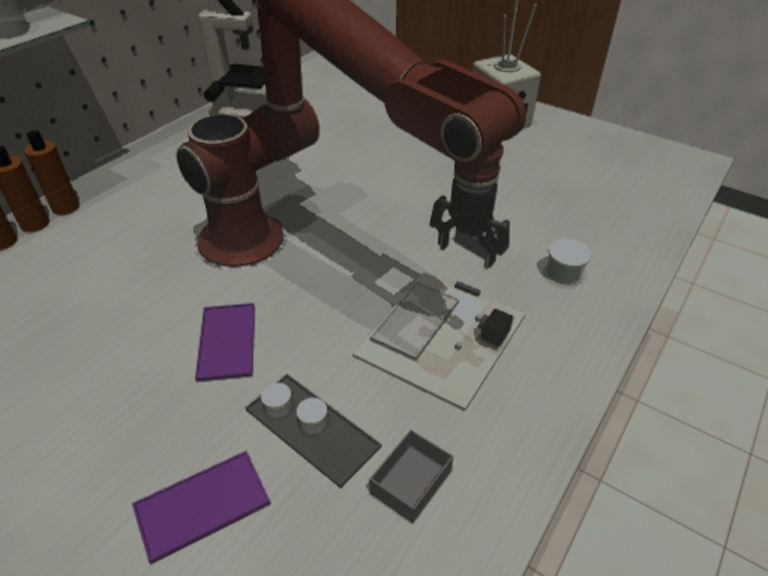

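View pics/side0.png

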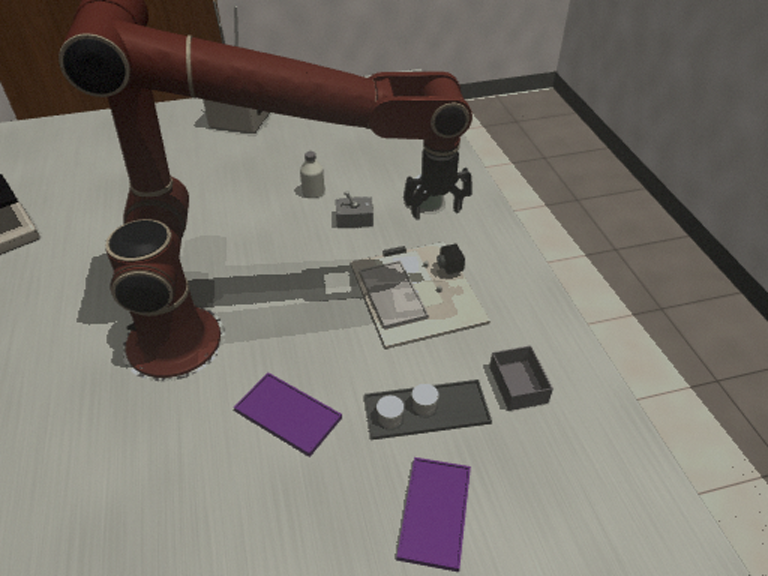

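Scene (1.5× pixels):
- **Pots:** white lids in the dark tray at (276,397) and (312,413), so two are present. The white tub at (568,258) is not a pot.
- **Plate:** the grey one on the white slab at (415,318). The purple plates at (226,342) and (200,505) are decoys.
- **Tray and bin:** tray centre at (313,430), which is flat. The bin at (411,475) is deep.
- **Switch box (side view):** at (354,210).

I'll check these choices in close crops.

Run:
```python
from h import *
save(np.load("pics/scene0.npy"),"c1",(160,180,355,330),4)
save(np.load("pics/side0.npy"),"c2",(200,95,340,240),4)
s=np.load("pics/side0.npy");
```

```text
(no output)
```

View pics/c1.png

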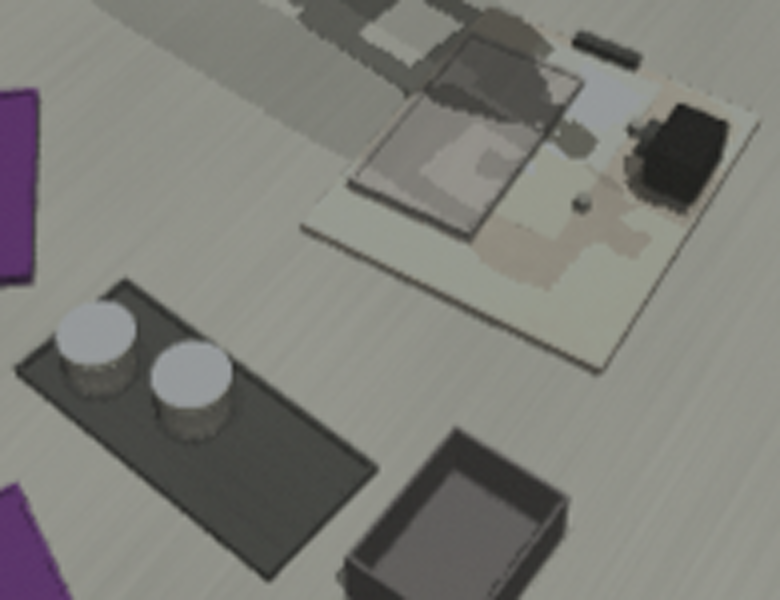

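View pics/c2.png

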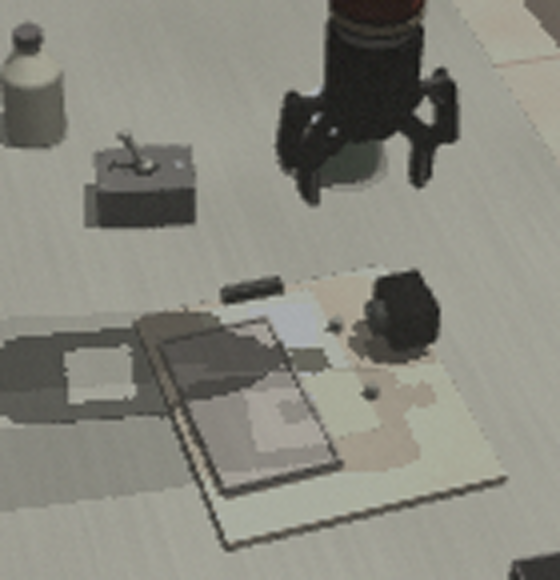

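```bash
cat > fit.py <<'E'
from h import *
from scipy.optimize import least_squares
cals={n:[np.load(f"pics/{n}_cal.npz")[k] for k in "KM"] for n in("scene","side")}
def fit(name,obs,x0):
    # obs: list (cam,u,v,lx,ly,z)
    def xy(p,o): c,s=np.cos(p[2]),np.sin(p[2]); return [p[0]+c*o[3]-s*o[4],p[1]+s*o[3]+c*o[4],o[5]]
    f=lambda p:np.concatenate([pix(*cals[o[0]],xy(p,o))[0]-o[1:3] for o in obs])
    r=least_squares(f,x0); print(name,r.x.round(4),"deg",np.degrees(r.x[2]).round(2),"res",r.fun.reshape(-1,2).round(1).tolist()); return r.x
E
python3 - <<'E'
from fit import *
A=lambda x,y:("scene",160+(x+.5)/4-.5,180+(y+.5)/4-.5)
B=lambda x,y:("side",200+(x+.5)/4-.5,95+(y+.5)/4-.5)
st=[A(302,226)+(-.13,-.15,.012),A(600,368)+(.13,-.15,.012),A(758,121)+(.13,.15,.012),B(228,545)+(-.13,-.15,.012),B(505,478)+(.13,-.15,.012),B(137,321)+(-.13,.15,.012),
 A(583,203)+(.05,-.022,.026),A(635,126)+(.05,.073,.026),B(371,390)+(.05,-.022,.026),B(335,323)+(.05,.073,.026)]
s=fit("stage",st,[.65,0,0])
p=.055;q=.1;z=.026
pl=fit("plate",[A(349,182)+(-p,-q,z),A(470,236)+(p,-q,z),A(583,82)+(p,q,z),A(478,35)+(-p,q,z),B(160,343)+(-p,q,z),B(268,319)+(p,q,z),B(341,464)+(p,-q,z),B(227,492)+(-p,-q,z)],[.65,0,0])
t=fit("tray",[A(125,279)+(-.125,.054,.01),A(17,368)+(-.125,-.054,.01),A(268,577)+(.125,-.054,.01),A(377,467)+(.125,.054,.01)],[.65,-.3,0])
b=fit("box",[B(97,148)+(-.05,.0375,.05),B(191,146)+(.05,.0375,.05),B(194,185)+(.05,-.0375,.05),B(98,190)+(-.05,-.0375,.05)],[.6,.3,0])
for u in [(96,331),(192,374)]:
    c,*uv=A(*u);print("pot",ray(*cals[c],uv,.046).round(4))
for u in [(391/1.5,406/1.5),(425/1.5,393/1.5)]: print("pot side",ray(*cals["side"],u,.046).round(4))
c,*uv=B(124,138);print("tip z.09",ray(*cals[c],uv,.091).round(4))
E
```

```text
stage [0.5918 0.0014 0.0474] deg 2.71 res [[-1.6, -0.5], [-0.4, 1.0], [0.4, -1.2], [0.2, 0.1], [1.4, -0.2], [-0.5, -0.8], [-0.5, -1.0], [-0.3, -0.4], [0.8, -0.6], [0.9, -0.6]]
plate [ 0.5304 -0.0031  0.0535] deg 3.06 res [[-1.1, -0.5], [-0.6, 0.2], [0.5, -0.7], [-2.0, -0.7], [0.6, -0.8], [1.2, -0.9], [1.5, -0.6], [0.1, -0.4]]
tray [ 0.5132 -0.3338 -0.1062] deg -6.09 res [[0.3, -0.5], [-0.8, -0.1], [0.1, 0.4], [0.4, -0.1]]
box [ 0.5074  0.3259 -0.1969] deg -11.28 res [[-0.3, -0.3], [0.2, -0.8], [0.4, 0.6], [-0.4, 0.4]]
pot [[ 0.4314 -0.3346  0.046 ]]
pot [[ 0.5096 -0.3246  0.046 ]]
pot side [[ 0.4329 -0.3373  0.046 ]]
pot side [[ 0.509 -0.324  0.046]]
tip z.09 [[0.4869 0.3249 0.091 ]]
```

>>> drive_tool:
  increments:
    - [-1,-30,-0.8,28,0,0,-0.45]
    - [-1,-30,-0.8,28,0,0,-0.45]
    - [-1,-30,-0.8,28,0,0,-0.45]
    - [-1,-30,-0.8,28,0,0,-0.45]
    - [-1,-30,-0.8,28,0,0,-0.45]
    - [-1,-30,-0.8,28,0,0,-0.45]
    - [-1,0,0,20,0,0,0]
    - [-1,0,0,12,0,0,0]
    - [-1,0,0,0,0,0,0]
    - [-1,0,0,0,0,0,0]
  force: 40

```text
t: 0.93
tcp_pos: [0.4443, 0.0014, 0.0308]
tcp_rot: [-180.0, 0.1, 2.7]
force: [-0.6, -0.5, 1.3]
grip_width: -0.0
```

Run:
```python
from h import *
a,K,M=cam("scene");np.save("pics/scene1.npy",a)
a2,K,M=cam("side");np.save("pics/side1.npy",a2)
save(np.hstack([a[170:290,220:370],a2[140:260,200:350]]),"c3",s=2.6)
print(sense()["tcp_pos"],sense()["grip_width"])
```

```text
[0.4462611  0.00105477 0.0326592 ] -0.0005470468289077901
```

View pics/c3.png

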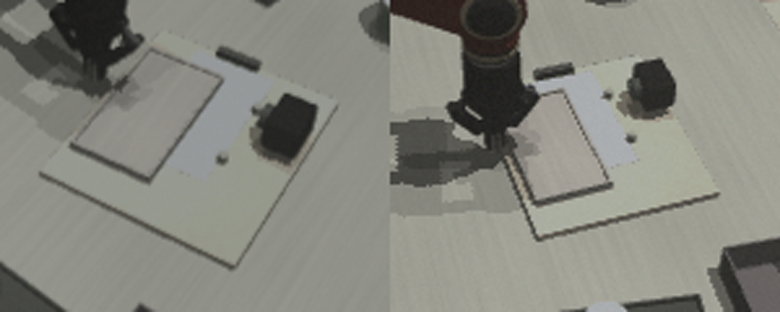

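Clear view now, without the arm's shadow. Left half: plate corners at (70,147), (150,180), (223,75) and (155,46). Right half: plate corners at (537,203), (611,183) and (566,90). I'll refit from these.

Run:
```python
from fit import *
A=lambda x,y:("scene",220+(x+.5)/2.6-.5,170+(y+.5)/2.6-.5)
B=lambda x,y:("side",200+(x-390+.5)/2.6-.5,140+(y+.5)/2.6-.5)
st=[A(40,173)+(-.13,-.15,.012),A(234,265)+(.13,-.15,.012),A(337,105)+(.13,.15,.012),B(538,238)+(-.13,-.15,.012),B(718,193)+(.13,-.15,.012),
 A(223,157)+(.05,-.022,.026),A(257,108)+(.05,.073,.026),B(631,137)+(.05,-.022,.026),B(608,93)+(.05,.073,.026)]
fit("stage",st,[.59,0,0])
fit("stage A",[o for o in st if o[0]=="scene"],[.59,0,0]);fit("stage B",[o for o in st if o[0]=="side"],[.59,0,0])
p=.055;q=.1;z=.026
pl=[A(70,146)+(-p,-q,z),A(150,180)+(p,-q,z),A(223,75)+(p,q,z),A(155,46)+(-p,q,z),B(566,90)+(p,q,z),B(611,183)+(p,-q,z),B(537,203)+(-p,-q,z)]
fit("plate",pl,[.53,0,0])
```

```text
stage [0.5919 0.0016 0.0464] deg 2.66 res [[-1.5, -0.6], [-0.4, 1.0], [0.3, -1.4], [0.1, -0.3], [1.5, -0.0], [-0.5, -0.7], [-0.4, -0.5], [0.8, -0.9], [0.8, -0.7]]
stage A [0.5938 0.0013 0.0474] deg 2.72 res [[-1.0, -0.3], [0.2, 1.3], [0.8, -1.1], [-0.0, -0.4], [0.1, -0.3]]
stage B [5.88e-01 1.00e-04 5.30e-02] deg 3.04 res [[-0.5, 0.3], [0.7, 0.3], [-0.0, -0.5], [-0.2, -0.3]]
plate [ 0.5307 -0.0019  0.0533] deg 3.05 res [[-0.5, -1.4], [-0.6, -0.3], [0.7, 0.8], [-1.9, 0.2], [0.5, -1.0], [1.6, -0.3], [0.2, -0.8]]
```

>>> drive_tool:
  increments:
    - [-1,0,0,15,0,0,0]
    - [-1,5,0,0,0,0,0]
    - [-1,5,0,0,0,0,0]
    - [-1,4,0,0,0,0,0]
    - [-1,4,0,0,0,0,0]
    - [-1,4,0,0,0,0,0]
    - [-1,4,0,0,0,0,0]
    - [-1,4,0,0,0,0,0]
    - [-1,4,0,0,0,0,0]
    - [-1,4,0,0,0,0,0]

```text
t: 1.87
tcp_pos: [0.4834, 0.003, 0.0171]
tcp_rot: [180.0, 0.0, 2.7]
force: [-4.5, -0.9, 6.2]
grip_width: -0.0005
```

>>> drive_tool:
  increments:
    - [-1,4,0,0,0,0,0]
    - [-1,4,0,0,0,0,0]
    - [-1,3,0,0,0,0,0]
    - [-1,2,0,0,0,0,0]
    - [-1,2,0,0,0,0,0]
    - [-1,1,0,0,0,0,0]

```text
t: 2.37
tcp_pos: [0.4995, 0.0038, 0.0171]
tcp_rot: [180.0, 0.0, 2.7]
force: [-4.2, 0.5, 4.6]
grip_width: 0.0001
```

>>> drive_tool:
  increments:
    - [-1,2,0,0,0,0,0]
    - [-1,2,0,0,0,0,0]
    - [-1,1.5,0,0,0,0,0]
    - [-1,1,0,0,0,0,0]
    - [-1,1,0,0,0,0,0]

```text
t: 2.78
tcp_pos: [0.5067, 0.0041, 0.0171]
tcp_rot: [180.0, 0.0, 2.7]
force: [-4.9, 0.6, 6.4]
grip_width: -0.0
```

>>> drive_tool:
  increments:
    - [-1,1,0,0,0,0,0]
    - [-1,1,0,0,0,0,0]

```text
t: 2.95
tcp_pos: [0.5087, 0.0042, 0.0171]
tcp_rot: [180.0, 0.0, 2.7]
force: [-4.6, -0.7, 6.5]
grip_width: 0.0001
```

>>> drive_tool:
  increments:
    - [-1,1,0,0,0,0,0]
    - [-1,1,0,0,0,0,0]

```text
t: 3.12
tcp_pos: [0.5106, 0.0043, 0.017]
tcp_rot: [180.0, 0.1, 2.7]
force: [-7.1, -0.3, 7.5]
grip_width: -0.0001
```

>>> drive_tool:
  increments:
    - [-1,0.7,0,0,0,0,0]
    - [-1,0.7,0,0,0,0,0]

```text
t: 3.28
tcp_pos: [0.5108, 0.0043, 0.017]
tcp_rot: [180.0, 0.3, 2.7]
force: [-11.9, -0.3, 11.3]
grip_width: 0.0002
```

>>> drive_tool:
  increments:
    - [-1,0.7,0,0,0,0,0]
    - [-1,0.7,0,0,0,0,0]

```text
t: 3.45
tcp_pos: [0.511, 0.0043, 0.0169]
tcp_rot: [180.0, 0.4, 2.7]
force: [-16.3, -1.8, 16.4]
grip_width: 0.0001
```

>>> drive_tool:
  increments:
    - [-1,-8,0,0,0,0,0]
    - [-1,0,0,-35,0,0,0]
    - [-1,19,35,0,0,0,0]
    - [-1,20,36,0,0,0,0]
    - [-1,20,35,0,0,0,0]
    - [-1,19,35,0,0,0,0]
    - [-1,0,0,20,0,0,0]
    - [-1,0,0,12,0,0,0]
    - [-1,0,0,0,0,0,0]

```text
t: 4.2
tcp_pos: [0.5871, -0.1322, 0.0154]
tcp_rot: [-179.8, 0.3, 2.7]
force: [-0.7, 0.6, -0.8]
grip_width: 0.0002
```

>>> drive_tool:
  increments:
    - [-1,0,-4,0,0,0,0]
    - [-1,0,-5,0,0,0,0]
    - [-1,0,-5,0,0,0,0]
    - [-1,0,-4,0,0,0,0]
    - [-1,0,-4,0,0,0,0]
    - [-1,0,-4,0,0,0,0]
    - [-1,0,-4,0,0,0,0]
    - [-1,0,-4,0,0,0,0]
    - [-1,0,-3,0,0,0,0]
    - [-1,0,-3,0,0,0,0]

```text
t: 5.03
tcp_pos: [0.5883, -0.0933, 0.0199]
tcp_rot: [179.9, -0.1, 2.7]
force: [0.3, -1.8, 1.9]
grip_width: -0.0003
```

>>> drive_tool:
  increments:
    - [-1,0,-3,0,0,0,0]
    - [-1,0,-3,0,0,0,0]
    - [-1,0,-3,0,0,0,0]
    - [-1,0,-3,0,0,0,0]
    - [-1,0,-2,0,0,0,0]
    - [-1,0,-2,0,0,0,0]

```text
t: 5.53
tcp_pos: [0.587, -0.0769, 0.0192]
tcp_rot: [180.0, 0.0, 2.7]
force: [-0.1, -1.9, 2.1]
grip_width: -0.0001
```

>>> drive_tool:
  increments:
    - [-1,0,-1.5,0,0,0,0]
    - [-1,0,-1,0,0,0,0]
    - [-1,0,-1,0,0,0,0]

```text
t: 5.78
tcp_pos: [0.5869, -0.0735, 0.0193]
tcp_rot: [-180.0, 0.0, 2.7]
force: [-0.4, -2.6, 1.0]
grip_width: 0.0005
```

>>> drive_tool:
  increments:
    - [-1,0,-1,0,0,0,0]
    - [-1,0,-1,0,0,0,0]

```text
t: 5.95
tcp_pos: [0.5868, -0.0716, 0.0192]
tcp_rot: [-180.0, 0.0, 2.7]
force: [0.2, -2.6, 1.2]
grip_width: -0.0001
```

>>> drive_tool:
  increments:
    - [-1,0,-1,0,0,0,0]
    - [-1,0,-1,0,0,0,0]

```text
t: 6.12
tcp_pos: [0.5867, -0.0695, 0.0192]
tcp_rot: [-180.0, 0.0, 2.7]
force: [0.7, -3.1, 1.3]
grip_width: 0.0
```

>>> drive_tool:
  increments:
    - [-1,0,-1,0,0,0,0]
    - [-1,0,-1,0,0,0,0]

```text
t: 6.28
tcp_pos: [0.5866, -0.0675, 0.0192]
tcp_rot: [-180.0, 0.0, 2.7]
force: [0.8, -2.4, 1.2]
grip_width: 0.0002
```

>>> drive_tool:
  increments:
    - [-1,0,-1,0,0,0,0]
    - [-1,0,-1,0,0,0,0]

```text
t: 6.45
tcp_pos: [0.5866, -0.067, 0.0193]
tcp_rot: [179.8, 0.0, 2.7]
force: [-0.1, -10.5, -0.3]
grip_width: 0.0006
```

>>> drive_tool:
  increments:
    - [-1,0,-0.6,0,0,0,0]
    - [-1,0,-0.4,0,0,0,0]
    - [-1,0,8,0,0,0,0]
    - [-1,0,0,-35,0,0,0]
    - [-1,-28,-30,0,0,0,0]
    - [-1,-28,-30,0,0,0,0]
    - [-1,-29,-30,0,0,0,0]
    - [-1,-8,-18,0,0,0,0]
    - [-1,0,0,20,0,0,0]
    - [-1,0,0,16,0,0,0]

```text
t: 7.28
tcp_pos: [0.4882, 0.0326, 0.0181]
tcp_rot: [-179.9, -0.1, 2.8]
force: [0.7, 0.2, 0.2]
grip_width: -0.0004
```

>>> drive_tool:
  increments:
    - [-1,0,0,0,0,0,0]
    - [-1,3,0,0,0,0,0]
    - [-1,3,0,0,0,0,0]
    - [-1,3,0,0,0,0,0]
    - [-1,2,0,0,0,0,0]
    - [-1,1,0,0,0,0,0]

```text
t: 7.78
tcp_pos: [0.5022, 0.0312, 0.0193]
tcp_rot: [180.0, -0.1, 2.7]
force: [1.0, 0.5, 0.3]
grip_width: 0.0001
```

>>> drive_tool:
  increments:
    - [-1,1,0,0,0,0,0]
    - [-1,1,0,0,0,0,0]

```text
t: 7.95
tcp_pos: [0.5032, 0.0314, 0.0185]
tcp_rot: [-180.0, -0.0, 2.7]
force: [0.4, 0.7, 0.6]
grip_width: 0.0002
```

>>> drive_tool:
  increments:
    - [-1,2,0,0,0,0,0]
    - [-1,2,0,0,0,0,0]
    - [-1,1,0,0,0,0,0]
    - [-1,1,0,0,0,0,0]

```text
t: 8.28
tcp_pos: [0.5082, 0.0317, 0.0181]
tcp_rot: [180.0, 0.1, 2.7]
force: [-3.8, -1.4, 3.1]
grip_width: -0.0001
```

>>> drive_tool:
  increments:
    - [-1,1,0,0,0,0,0]
    - [-1,1,0,0,0,0,0]

```text
t: 8.45
tcp_pos: [0.5101, 0.0318, 0.0181]
tcp_rot: [180.0, 0.1, 2.7]
force: [-6.1, -1.5, 6.6]
grip_width: 0.0001
```

>>> drive_tool:
  increments:
    - [-1,0.7,0,0,0,0,0]
    - [-1,0.7,0,0,0,0,0]

```text
t: 8.62
tcp_pos: [0.5103, 0.0319, 0.018]
tcp_rot: [-180.0, 0.3, 2.7]
force: [-10.8, -1.4, 9.0]
grip_width: -0.0
```

>>> drive_tool:
  increments:
    - [-1,0.5,0,0,0,0,0]
    - [-1,-10,0,0,0,0,0]
    - [-1,0,0,-25,0,0,7]
    - [0.8,0,0,-30,0,0,7]
    - [0.8,0,0,-30,0,0,7]
    - [0.8,0,0,-30,0,0,7]
    - [0.8,0,0,0,0,0,7]
    - [0.8,0,0,0,0,0,7]
    - [0.8,0,0,0,0,0,7]
    - [0.8,0,0,0,0,0,7]

```text
t: 9.45
tcp_pos: [0.5032, 0.0316, 0.1337]
tcp_rot: [-179.9, -0.1, -53.6]
force: [0.5, 0.0, -0.9]
grip_width: 0.0767
```

>>> drive_tool:
  increments:
    - [0.8,0,0,0,0,0,7]
    - [0.8,0,0,0,0,0,7]
    - [0.8,0,0,0,0,0,7]
    - [0.8,0,0,0,0,0,7]
    - [0.8,0,0,0,0,0,7]
    - [0.8,0,0,0,0,0,7]
    - [0.8,0,0,0,0,0,0.8]

```text
t: 10.03
tcp_pos: [0.503, 0.0316, 0.1333]
tcp_rot: [-179.9, 0.0, -96.2]
force: [-0.4, -0.1, 0.3]
grip_width: 0.077
```

```bash
cat >> h.py <<'E'
def delta(xyz,yaw=None):
    s=sense(); r=R.from_euler("xyz",s["tcp_rot"],degrees=True)
    yw=s["tcp_rot"][2]
    rd=R.from_euler("xyz",[180,0,yw],degrees=True)
    d=rd.inv().apply(np.array(xyz)-s["tcp_pos"])*1000
    print("tcp",np.round(s["tcp_pos"],4),np.round(s["tcp_rot"],2),"w",round(s["grip_width"],4),"t",round(s["t"],2))
    print("tool delta mm",d.round(1),"wz",None if yaw is None else round((yw-yaw+180)%360-180,1))
E
python3 - <<'E'
from h import *
a,K,M=cam("scene");np.save("pics/scene2.npy",a)
a2,K,M=cam("side");np.save("pics/side2.npy",a2)
save(np.hstack([a[170:290,220:370],a2[140:260,200:350]]),"c4",s=2.6)
delta([.432,-.336,.1],-96.1)
E
```

```text
tcp [0.5029 0.0315 0.1333] [-1.7994e+02  1.0000e-02 -9.5950e+01] w 0.0768 t 10.13
tool delta mm [372.9  32.4  33.3] wz 0.1
```

View pics/c4.png

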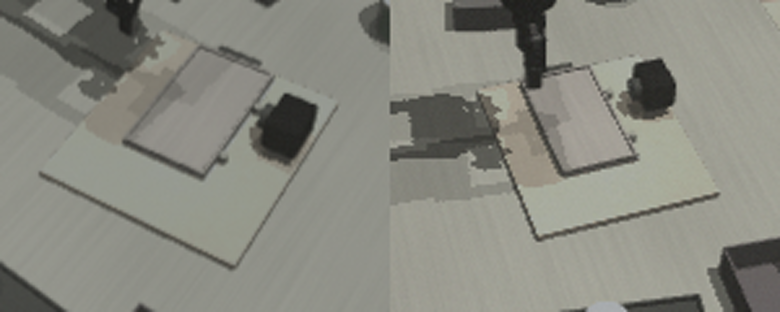

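Both dowels (222,158), (258,108) and the end stop (240,55) touch the plate, so it is home. Next is pot 1.

>>> drive_tool:
  increments:
    - [0.8,37,3,0,0,0,0]
    - [0.8,37,3,0,0,0,0]
    - [0.8,37,3,0,0,0,0]
    - [0.8,37,3,0,0,0,0]
    - [0.8,37,3,0,0,0,0]
    - [0.8,37,3,0,0,0,0]
    - [0.8,37,3,0,0,0,0]
    - [0.8,37,3,0,0,0,0]
    - [0.8,37,4,0,0,0,0]
    - [0.8,37,4,0,0,0,0]

```text
t: 10.97
tcp_pos: [0.4311, -0.3349, 0.1334]
tcp_rot: [-179.9, -0.0, -96.0]
force: [0.8, 0.4, 1.1]
grip_width: 0.0768
```

>>> drive_tool:
  increments:
    - [0.8,3,0,10,0,0,0]
    - [0.8,0,0,0,0,0,0]
    - [0.8,0,0,0,0,0,0]

```text
t: 11.22
tcp_pos: [0.4308, -0.3352, 0.1222]
tcp_rot: [179.9, 0.1, -96.1]
force: [0.3, 0.9, 0.1]
grip_width: 0.0768
```

Run:
```python
from h import *
a,K,M=cam("wrist");save(a,"w1")
delta([.432,-.336,.016],-96.1)
print(pix(K,M,[[.432,-.336,.046],[.509,-.3245,.046]]))
```

```text
tcp [ 0.4313 -0.3348  0.1227] [ 1.7995e+02  8.0000e-02 -9.6010e+01] w 0.0772 t 11.27
tool delta mm [  1.1  -0.8 106.7] wz 0.1
[[259.34757393 195.61599461]
 [231.33171761  92.91500656]]
```

View pics/w1.png

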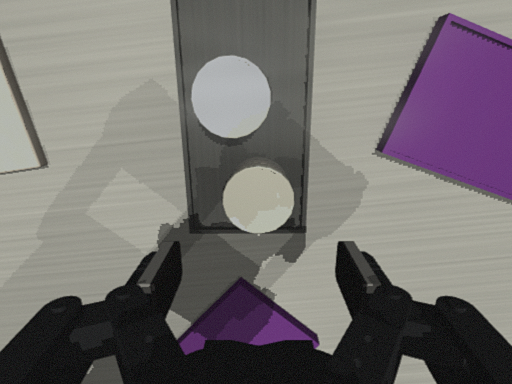

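Run:
```python
from h import *
d=np.load("pics/wrist_cal.npz");K,M=d["K"],d["M"]
t=np.linspace(0,2*np.pi,40)
for c in [(.432,-.336),(.509,-.3245)]:
  for z in(.046,.03):
    q=pix(K,M,np.c_[c[0]+.028*np.cos(t),c[1]+.028*np.sin(t),t*0+z]);print(c,z,q.min(0).round(),q.max(0).round())
```

```text
(0.432, -0.336) 0.046 [223. 160.] [296. 229.]
(0.432, -0.336) 0.03 [225. 156.] [293. 221.]
(0.509, -0.3245) 0.046 [191.  49.] [272. 134.]
(0.509, -0.3245) 0.03 [195.  52.] [271. 131.]
```

>>> drive_tool:
  increments:
    - [0.8,1,1,30,0,0,0]
    - [0.8,0,0,30,0,0,0]
    - [0.8,0,0,25,0,0,0]
    - [0.8,0,0,15,0,0,0]
    - [0.8,0,0,6,0,0,0]
    - [0.2,0,0,0,0,0,0]
    - [-1,0,0,0,0,0,0]
    - [-1,0,0,0,0,0,0]
    - [-1,0,0,0,0,0,0]
    - [-1,0,0,0,0,0,0]
  force: 30

```text
t: 12.1
tcp_pos: [0.4309, -0.3375, 0.0186]
tcp_rot: [-179.9, -0.1, -96.1]
force: [0.0, -0.0, -0.9]
grip_width: 0.0554
```

>>> drive_tool:
  increments:
    - [-1,0,0,0,0,0,0]
    - [-1,0,0,0,0,0,0]
    - [-1,0,0,-10,0,0,0]
    - [-1,0,0,-20,0,0,0]
    - [-1,0,0,-20,0,0,0]
    - [-1,0,0,-10,0,0,0]
    - [-1,0,0,0,0,0,0]
    - [-1,0,0,0,0,0,0]

```text
t: 12.77
tcp_pos: [0.4305, -0.3372, 0.0779]
tcp_rot: [-179.9, -0.1, -96.1]
force: [0.5, -0.3, -1.8]
grip_width: 0.0549
```

Run:
```python
from h import *
S=np.array([.5919,.0016]);c,s=np.cos(.0468),np.sin(.0468)
for ly in (38+45,38-45):
    p=np.array([-.011,ly/1000]);w=S+[c*p[0]-s*p[1],s*p[0]+c*p[1]];print(w.round(4))
    delta([*w,.09],-87.3)
print(sense()["force"])
```

```text
[0.577 0.084]
tcp [ 0.4305 -0.3372  0.0779] [-1.7993e+02 -5.0000e-02 -9.6110e+01] w 0.0549 t 12.77
tool delta mm [-434.4 -100.9  -12.1] wz -8.8
[ 0.5812 -0.0059]
tcp [ 0.4305 -0.3372  0.0779] [-1.7993e+02 -5.0000e-02 -9.6110e+01] w 0.0549 t 12.77
tool delta mm [-345.5 -114.6  -12.1] wz -8.8
[ 0.53837542 -0.34075934 -1.78028213]
```

>>> drive_tool:
  increments:
    - [-1,-36,-8.5,-12,0,0,0]
    - [-1,-36,-8.5,0,0,0,0]
    - [-1,-36,-8.5,0,0,0,0]
    - [-1,-36,-8.5,0,0,0,0]
    - [-1,-36,-8.5,0,0,0,0]
    - [-1,-36,-8.5,0,0,0,0]
    - [-1,-36,-8.5,0,0,0,0]
    - [-1,-36,-8.5,0,0,0,0]
    - [-1,-36,-8.5,0,0,0,0]
    - [-1,-36,-8.5,0,0,0,0]

```text
t: 13.6
tcp_pos: [0.5521, 0.014, 0.0874]
tcp_rot: [179.8, -0.0, -96.1]
force: [0.5, 0.2, -1.4]
grip_width: 0.0552
```

>>> drive_tool:
  increments:
    - [-1,-36,-8,0,0,0,0]
    - [-1,-30,-7,0,0,0,0]
    - [-1,-8,-1,0,0,0,0]
    - [-1,0,0,0,0,0,-4.4]
    - [-1,0,0,0,0,0,-4.4]
    - [-1,0,0,0,0,0,0]

```text
t: 14.1
tcp_pos: [0.5756, 0.0839, 0.0874]
tcp_rot: [179.8, -0.0, -87.2]
force: [-0.5, -1.5, -0.7]
grip_width: 0.0551
```

Run:
```python
from h import *
delta([.577,.084,.0375],-87.3); print(sense()["force"])
```

```text
tcp [0.5756 0.0839 0.0874] [ 1.7981e+02 -1.0000e-02 -8.7200e+01] w 0.0551 t 14.1
tool delta mm [-0.1 -1.4 49.9] wz 0.1
[-0.47798374 -1.47250449 -0.6876419 ]
```

>>> drive_tool:
  increments:
    - [-1,0,-1,20,0,0,0]
    - [-1,0,0,17,0,0,0]
    - [-1,0,0,8,0,0,0]
    - [-1,0,0,3,0,0,0]
    - [-1,0,0,1,0,0,0]
    - [-1,0,0,0,0,0,0]

```text
t: 14.6
tcp_pos: [0.5779, 0.0837, 0.0404]
tcp_rot: [-180.0, -0.0, -87.3]
force: [-0.3, 0.3, 0.3]
grip_width: 0.0553
```

>>> drive_tool:
  increments:
    - [-1,0,0,1,0,0,0]
    - [-1,0,0,0,0,0,0]

```text
t: 14.77
tcp_pos: [0.5785, 0.0839, 0.0403]
tcp_rot: [-179.9, -0.0, -87.3]
force: [-0.8, -0.2, -1.5]
grip_width: 0.0549
```

>>> drive_tool:
  increments:
    - [-1,0,0,1,0,0,0]
    - [-1,0,0,0,0,0,0]
    - [-1,0,0,0,0,0,0]

```text
t: 15.02
tcp_pos: [0.578, 0.084, 0.0386]
tcp_rot: [-180.0, -0.0, -87.3]
force: [-0.8, 0.4, -0.5]
grip_width: 0.055
```

>>> drive_tool:
  increments:
    - [-1,0,0,1,0,0,0]
    - [-1,0,0,0,0,0,0]

```text
t: 15.18
tcp_pos: [0.5777, 0.084, 0.0372]
tcp_rot: [180.0, -0.0, -87.3]
force: [0.6, -0.2, -0.4]
grip_width: 0.0551
```

>>> drive_tool:
  increments:
    - [-1,0,0,0.6,0,0,0]
    - [-1,0,0,0,0,0,0]

```text
t: 15.35
tcp_pos: [0.5777, 0.084, 0.0365]
tcp_rot: [180.0, 0.0, -87.3]
force: [0.1, 0.6, -1.5]
grip_width: 0.055
```

>>> drive_tool:
  increments:
    - [0.1,0,0,0,0,0,0]
    - [0.4,0,0,0,0,0,0]
    - [0.7,0,0,0,0,0,0]
    - [0.7,0,0,0,0,0,0]
    - [0.7,0,0,0,0,0,0]
    - [0.7,0,0,-15,0,0,0]
    - [0.7,0,0,-35,0,0,0]
    - [0.7,0,0,-35,0,0,0]
    - [0.7,0,0,0,0,0,4.4]
    - [0.7,0,0,0,0,0,4.4]

```text
t: 16.18
tcp_pos: [0.5803, 0.084, 0.1258]
tcp_rot: [-179.6, 0.0, -96.3]
force: [-0.5, -0.6, -0.1]
grip_width: 0.0723
```

Run:
```python
from h import *
delta([.509,-.3255,.12],-96.1); print(sense()["force"])
```

```text
tcp [0.5803 0.084  0.1258] [-1.796e+02  5.000e-02 -9.631e+01] w 0.0723 t 16.18
tool delta mm [414.9  25.8   5.8] wz -0.2
[-0.53831159 -0.59360976 -0.10221401]
```

>>> drive_tool:
  increments:
    - [0.8,36,2.3,0,0,0,0]
    - [0.8,36,2.3,0,0,0,0]
    - [0.8,36,2.3,0,0,0,0]
    - [0.8,36,2.3,0,0,0,0]
    - [0.8,36,2.3,0,0,0,0]
    - [0.8,36,2.3,0,0,0,0]
    - [0.8,36,2.3,0,0,0,0]
    - [0.8,36,2.3,0,0,0,0]
    - [0.8,36,2.3,0,0,0,0]
    - [0.8,36,2.3,0,0,0,0]

```text
t: 17.02
tcp_pos: [0.5161, -0.2733, 0.122]
tcp_rot: [-180.0, -0.0, -96.1]
force: [0.2, -0.2, 0.7]
grip_width: 0.0767
```

>>> drive_tool:
  increments:
    - [0.8,30,2,0,0,0,0]
    - [0.8,20,1,0,0,0,0]
    - [0.8,5,0,0,0,0,0]
    - [0.8,0,0,0,0,0,0]

```text
t: 17.35
tcp_pos: [0.5075, -0.3272, 0.1218]
tcp_rot: [-180.0, 0.0, -96.2]
force: [-0.6, -0.2, 0.1]
grip_width: 0.0769
```

Run:
```python
from h import *
a,K,M=cam("wrist");np.save("pics/w2.npy",a)
g=a.astype(int).sum(2); 
t=np.linspace(0,2*np.pi,60)
q=pix(K,M,np.c_[.508+.028*np.cos(t),-.3245+.028*np.sin(t),t*0+.046]);print(q.min(0).round(),q.max(0).round())
m=((a.max(2).astype(int)-a.min(2)<40)&(a.min(2)>120)).astype(np.uint8)
n,l,st,ce=cv2.connectedComponentsWithStats(m)
print([(st[i].tolist(),ce[i].round(1).tolist()) for i in range(1,n) if 1500<st[i][4]<9000])
delta([.508,-.3245,.0186],-96.1)
```

```text
[218. 162.] [291. 230.]
[([219, 165, 71, 68, 3789], [254.0, 199.0])]
tcp [ 0.5078 -0.3259  0.1216] [ 1.7999e+02  4.0000e-02 -9.6160e+01] w 0.077 t 17.4
tool delta mm [-1.40e+00 -1.00e-01  1.03e+02] wz -0.1
```

Pot 2's lid is seen at (254,199), within 3 px of the prediction.

>>> drive_tool:
  increments:
    - [0.8,-1,1,30,0,0,0]
    - [0.8,0,0,30,0,0,0]
    - [0.8,0,0,25,0,0,0]
    - [0.8,0,0,13,0,0,0]
    - [0.8,0,0,5,0,0,0]
    - [0.2,0,0,0,0,0,0]
    - [-1,0,0,0,0,0,0]
    - [-1,0,0,0,0,0,0]
    - [-1,0,0,0,0,0,0]
    - [-1,0,0,0,0,0,0]
  force: 30

```text
t: 18.23
tcp_pos: [0.5077, -0.3254, 0.0201]
tcp_rot: [-179.9, -0.1, -96.1]
force: [-0.7, 0.1, -0.9]
grip_width: 0.0547
```

>>> drive_tool:
  increments:
    - [-1,0,0,0,0,0,0]
    - [-1,0,0,0,0,0,0]
    - [-1,0,0,-10,0,0,0]
    - [-1,0,0,-30,0,0,0]
    - [-1,0,0,-30,0,0,0]
    - [-1,0,0,0,0,0,0]

```text
t: 18.73
tcp_pos: [0.5103, -0.3276, 0.0962]
tcp_rot: [-179.5, -0.4, -96.1]
force: [0.3, -0.9, 1.0]
grip_width: 0.055
```

Run:
```python
from h import *
delta([.581,-.006,.09],-87.3); print(sense()["force"])
```

```text
tcp [ 0.5103 -0.3276  0.0962] [-179.46   -0.36  -96.1 ] w 0.055 t 18.73
tool delta mm [-327.2  -36.1    6.2] wz -8.8
[ 0.30820852 -0.93503737  1.03729521]
```

>>> drive_tool:
  increments:
    - [-1,-34,-3.7,0,0,0,0]
    - [-1,-34,-3.7,0,0,0,0]
    - [-1,-34,-3.7,0,0,0,0]
    - [-1,-34,-3.7,0,0,0,0]
    - [-1,-34,-3.7,0,0,0,0]
    - [-1,-34,-3.7,0,0,0,0]
    - [-1,-34,-3.7,0,0,0,0]
    - [-1,-34,-3.7,0,0,0,0]
    - [-1,-34,-3.7,0,0,0,0]
    - [-1,-17,-2,0,0,0,-4.4]

```text
t: 19.57
tcp_pos: [0.5764, -0.0041, 0.0888]
tcp_rot: [180.0, 0.1, -91.5]
force: [0.6, 0.8, -0.0]
grip_width: 0.0553
```

>>> drive_tool:
  increments:
    - [-1,-4,0,0,0,0,-4.4]
    - [-1,0,0,0,0,0,0]
    - [-1,0,0,0,0,0,0]
    - [-1,0,0,0,0,0,0]

```text
t: 19.9
tcp_pos: [0.5763, -0.004, 0.0886]
tcp_rot: [180.0, -0.0, -87.4]
force: [-0.3, -0.2, 0.1]
grip_width: 0.0548
```

Run:
```python
from h import *
delta([.581,-.006,.0375],-87.3); print(sense()["force"])
```

```text
tcp [ 0.5763 -0.004   0.0886] [ 1.7998e+02 -1.0000e-02 -8.7430e+01] w 0.0548 t 19.9
tool delta mm [ 2.2 -4.6 51.1] wz -0.1
[-0.34285191 -0.23031187  0.08333735]
```

>>> drive_tool:
  increments:
    - [-1,2,-4,20,0,0,0]
    - [-1,0,0,17,0,0,0]
    - [-1,0,0,8,0,0,0]
    - [-1,0,0,3,0,0,0]
    - [-1,0,0,1,0,0,0]
    - [-1,0,0,0,0,0,0]
    - [-1,0,0,0,0,0,0]

```text
t: 20.48
tcp_pos: [0.5813, -0.0055, 0.0408]
tcp_rot: [-179.9, -0.0, -87.3]
force: [0.6, 0.3, -0.5]
grip_width: 0.0552
```

>>> drive_tool:
  increments:
    - [-1,0,0,0.7,0,0,0]
    - [-1,0,0,0,0,0,0]

```text
t: 20.65
tcp_pos: [0.5812, -0.0053, 0.0398]
tcp_rot: [-179.9, -0.0, -87.3]
force: [-0.2, -0.5, -0.5]
grip_width: 0.0551
```

>>> drive_tool:
  increments:
    - [-1,0,0,0.7,0,0,0]
    - [-1,0,0,0,0,0,0]

```text
t: 20.82
tcp_pos: [0.5807, -0.0052, 0.0385]
tcp_rot: [-180.0, -0.0, -87.3]
force: [0.1, -0.1, -1.2]
grip_width: 0.0551
```

>>> drive_tool:
  increments:
    - [-1,0,0,0.8,0,0,0]
    - [-1,0,0,0.3,0,0,0]
    - [0.1,0,0,0,0,0,0]
    - [0.4,0,0,0,0,0,0]
    - [0.65,0,0,0,0,0,0]
    - [0.65,0,0,0,0,0,0]
    - [0.65,0,0,0,0,0,0]
    - [0.65,0,0,-15,0,0,0]
    - [0.65,0,0,-35,0,0,0]
    - [0.65,0,0,-35,0,0,0]

```text
t: 21.65
tcp_pos: [0.5788, -0.005, 0.1207]
tcp_rot: [179.7, 0.1, -87.3]
force: [1.6, 0.6, 0.4]
grip_width: 0.0705
```

>>> drive_tool:
  increments:
    - [0.65,0,0,-30,0,0,0]
    - [-1,-35,6,0,0,0,0]
    - [-1,-35,6,0,0,0,0]
    - [-1,-35,6,0,0,0,0]
    - [-1,-35,6,0,0,0,0]
    - [-1,-35,6,0,0,0,0]
    - [-1,-35,6,0,0,0,0]
    - [-1,-35,6,0,0,0,0]
    - [-1,-35,6,0,0,0,0]
    - [-1,-35,6,0,0,0,0]

```text
t: 22.48
tcp_pos: [0.5111, 0.3086, 0.1521]
tcp_rot: [-180.0, 0.0, -87.3]
force: [-0.0, 1.0, -0.6]
grip_width: 0.0001
```

Run:
```python
from h import *
a,K,M=cam("scene");np.save("pics/scene3.npy",a)
a2,K,M=cam("side");np.save("pics/side3.npy",a2)
save(np.hstack([a[170:290,220:370],a2[140:260,200:350]]),"c5",s=2.6)
delta([.5074,.3259,.2])
```

```text
tcp [0.5103 0.3109 0.1521] [ 1.7998e+02  8.0000e-02 -8.6990e+01] w 0.0001 t 22.58
tool delta mm [-15.1   2.1 -47.9] wz None
```

View pics/c5.png

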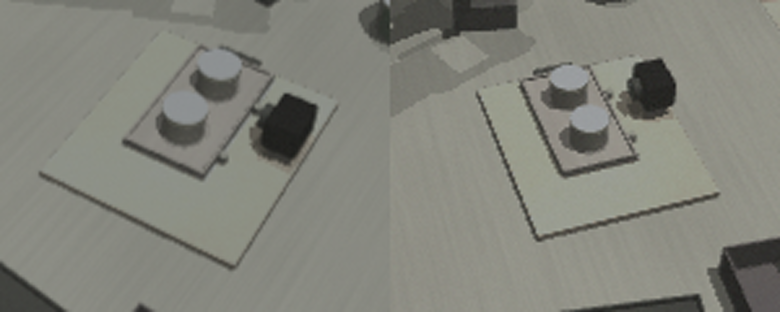

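Both pots stand on the plate, at left (218,70) and (185,115), and the plate corners are unchanged, so it is still home. Next is the toggle, which I'll locate with the wrist camera. First I need to back off so the box comes into view.

>>> drive_tool:
  increments:
    - [-1,-10,20,-30,0,0,0]
    - [-1,-5,20,-30,0,0,0]
    - [-1,0,20,0,0,0,0]
    - [-1,0,0,0,0,0,0]
    - [-1,0,0,0,0,0,0]

```text
t: 23.0
tcp_pos: [0.4511, 0.3186, 0.2123]
tcp_rot: [-179.9, -0.0, -87.3]
force: [0.2, -0.5, 0.1]
grip_width: -0.0
```

Run:
```python
from h import *
a,K,M=cam("wrist");save(a,"w3")
c,s=np.cos(-.197),np.sin(-.197);P=[]
for x,y,z in [(-50,37.5,50),(50,37.5,50),(50,-37.5,50),(-50,-37.5,50),(0,0,50),(-18.3,0,91.1)]:
    x,y=x/1e3,y/1e3;P.append([.511+c*x-s*y,.327+s*x+c*y,z/1e3])
print(pix(K,M,P).round(0).tolist()); delta([.511,.327,.2])
```

```text
[[205.0, 150.0], [226.0, 46.0], [304.0, 67.0], [276.0, 167.0], [253.0, 110.0], [247.0, 134.0]]
tcp [0.4513 0.3183 0.2115] [ 1.7998e+02 -4.0000e-02 -8.7320e+01] w 0.0 t 23.05
tool delta mm [ -5.9 -60.   11.5] wz None
```

View pics/w3.png

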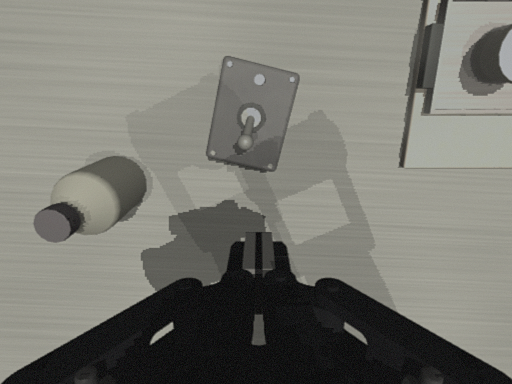

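Run:
```python
import fit; from fit import *
d=np.load("pics/wrist_cal.npz");fit.cals["wrist"]=[d["K"],d["M"]]
W="wrist"
b=fit.fit("box",[(W,207,155,-.05,.0375,.05),(W,226,57,.05,.0375,.05),(W,299,75,.05,-.0375,.05),(W,276,170,-.05,-.0375,.05),(W,251,117,0,0,.05),(W,245,143,-.0183,0,.0911)],[.51,.327,-.2])
yaw=-90+np.degrees(b[2]); 
P=lambda x,y:b[:2]+np.array([np.cos(b[2])*x-np.sin(b[2])*y,np.sin(b[2])*x+np.cos(b[2])*y])
delta([*P(-.065,0),.075],yaw)
```

```text
Traceback (most recent call last):
AttributeError: 'function' object has no attribute 'cals'
```

Run:
```python
from fit import *
d=np.load("pics/wrist_cal.npz");cals["wrist"]=[d["K"],d["M"]]
W="wrist"
b=fit("box",[(W,207,155,-.05,.0375,.05),(W,226,57,.05,.0375,.05),(W,299,75,.05,-.0375,.05),(W,276,170,-.05,-.0375,.05),(W,251,117,0,0,.05),(W,245,143,-.0183,0,.0911)],[.51,.327,-.2])
yaw=-90+np.degrees(b[2]); 
P=lambda x,y:b[:2]+np.array([np.cos(b[2])*x-np.sin(b[2])*y,np.sin(b[2])*x+np.cos(b[2])*y])
delta([*P(-.065,0),.075],yaw)
```

```text
box [ 0.5041  0.3278 -0.1782] deg -10.21 res [[-1.8, 2.5], [-2.2, -2.5], [2.5, -1.2], [0.0, 3.3], [0.4, 0.3], [0.9, -1.0]]
tcp [0.4513 0.3183 0.2115] [ 1.7998e+02 -4.0000e-02 -8.7320e+01] w 0.0 t 23.05
tool delta mm [-21.5  10.2 136.5] wz 12.9
```

>>> drive_tool:
  increments:
    - [-1,0,0,0,0,0,6.6]
    - [-1,0,0,0,0,0,6.6]
    - [-1,0,0,0,0,0,0]
    - [-1,0,0,0,0,0,0]

```text
t: 23.38
tcp_pos: [0.4516, 0.3183, 0.2109]
tcp_rot: [179.9, -0.1, -100.4]
force: [0.0, 0.0, 0.4]
grip_width: 0.0001
```

Run:
```python
from h import *
b=np.array([.507,.327,np.radians(-10.7)])
P=lambda x,y:b[:2]+np.array([np.cos(b[2])*x-np.sin(b[2])*y,np.sin(b[2])*x+np.cos(b[2])*y])
for x in(-.065,-.012,.065): delta([*P(x,0),.075],-100.7)
```

```text
tcp [0.4516 0.3183 0.2109] [ 1.7992e+02 -8.0000e-02 -1.0040e+02] w 0.0001 t 23.38
tool delta mm [-18.9  12.1 135.9] wz 0.3
tcp [0.4516 0.3183 0.2109] [ 1.7992e+02 -8.0000e-02 -1.0040e+02] w 0.0001 t 23.38
tool delta mm [-18.6 -40.9 135.9] wz 0.3
tcp [0.4516 0.3183 0.2109] [ 1.7992e+02 -8.0000e-02 -1.0040e+02] w 0.0001 t 23.38
tool delta mm [ -18.2 -117.9  135.9] wz 0.3
```

>>> drive_tool:
  increments:
    - [-1,-9,6,30,0,0,0]
    - [-1,-10,6,30,0,0,0]
    - [-1,0,0,30,0,0,0]
    - [-1,0,0,30,0,0,0]
    - [-1,0,0,15,0,0,0]
    - [-1,0,0,0,0,0,0]
    - [-1,0,-6,0,0,0,0]
    - [-1,0,-6,0,0,0,0]
    - [-1,0,-6,0,0,0,0]
    - [-1,0,-4,0,0,0,0]

```text
t: 24.22
tcp_pos: [0.4669, 0.3363, 0.0795]
tcp_rot: [-179.8, 0.1, -100.5]
force: [0.1, -0.8, 0.3]
grip_width: 0.0001
```

>>> drive_tool:
  increments:
    - [-1,0,-4,0,0,0,0]
    - [-1,0,-4,0,0,0,0]
    - [-1,0,-4,0,0,0,0]

```text
t: 24.47
tcp_pos: [0.476, 0.3342, 0.0781]
tcp_rot: [179.9, 0.0, -100.5]
force: [-3.3, 1.1, 1.6]
grip_width: -0.0001
```

>>> drive_tool:
  increments:
    - [-1,0,-3,0,0,0,0]
    - [-1,0,-3,0,0,0,0]
    - [-1,0,-3,0,0,0,0]

```text
t: 24.72
tcp_pos: [0.4856, 0.3321, 0.0774]
tcp_rot: [-180.0, 0.0, -100.5]
force: [-0.6, 0.7, 0.5]
grip_width: -0.0001
```

>>> drive_tool:
  increments:
    - [-1,0,-3,0,0,0,0]
    - [-1,0,-3,0,0,0,0]
    - [-1,0,-3,0,0,0,0]

```text
t: 24.97
tcp_pos: [0.4945, 0.3302, 0.0771]
tcp_rot: [-180.0, -0.0, -100.5]
force: [-0.2, -0.0, -0.1]
grip_width: -0.0002
```

>>> drive_tool:
  increments:
    - [-1,0,12,0,0,0,0]
    - [-1,0,0,-30,0,0,0]
    - [-1,0,0,-35,0,0,0]
    - [-1,0,0,-35,0,0,0]
    - [-1,0,30,-30,0,0,0]
    - [-1,0,20,0,0,0,0]
    - [-1,0,0,0,0,0,0]
    - [-1,0,0,0,0,0,0]

```text
t: 25.63
tcp_pos: [0.4326, 0.3418, 0.2068]
tcp_rot: [-180.0, 0.0, -100.4]
force: [-0.8, -0.3, -0.3]
grip_width: 0.0001
```

Run:
```python
from h import *
w,K,M=cam("wrist");a,_,_=cam("scene");np.save("pics/scene4.npy",a);np.save("pics/w4.npy",w)
save(np.hstack([cv2.resize(a[170:290,220:370],None,fx=2.6,fy=2.6),cv2.resize(w[0:312,130:400],None,fx=1,fy=1)]),"c6")
P0=np.array([.507,.327]);delta([*P0,.2])
```

```text
tcp [0.4331 0.3413 0.2054] [ 1.7994e+02 -8.0000e-02 -1.0049e+02] w 0.0002 t 25.73
tool delta mm [  0.6 -75.2   5.4] wz None
```

View pics/c6.png

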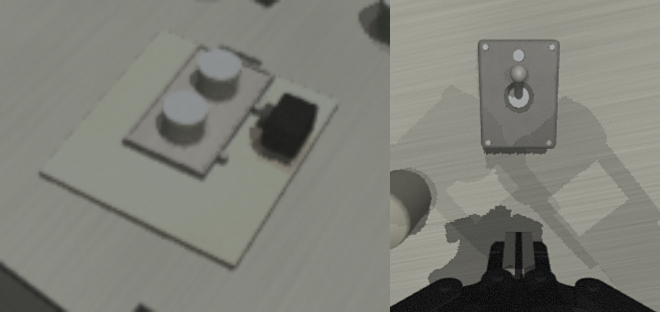

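The toggle is on: its ball at (519,73) leans to the white dot. The plate is loaded and home. I'll wait well over 5 s while moving to the far side.

>>> drive_tool:
  increments:
    - [-1,0,-27,0,0,0,0]
    - [-1,0,-27,0,0,0,0]
    - [-1,0,-27,0,0,0,0]
    - [-1,0,-27,0,0,0,0]
    - [-1,0,-27,0,0,0,0]
    - [-1,0,-5,0,0,0,0]
    - [-1,0,0,0,0,0,0]
    - [-1,0,0,0,0,0,0]
    - [-1,0,0,0,0,0,0]
    - [-1,0,0,0,0,0,0]

```text
t: 26.57
tcp_pos: [0.5702, 0.3164, 0.2063]
tcp_rot: [180.0, -0.0, -100.5]
force: [-0.8, -0.1, -0.2]
grip_width: -0.0
```

>>> drive_tool:
  increments:
    - [-1,0,0,30,0,0,0]
    - [-1,0,0,30,0,0,0]
    - [-1,0,0,30,0,0,0]
    - [-1,0,0,30,0,0,0]
    - [-1,0,0,10,0,0,0]
    - [-1,0,0,0,0,0,0]
    - [-1,0,0,0,0,0,0]
    - [-1,0,0,0,0,0,0]
    - [-1,0,0,0,0,0,0]
    - [-1,0,0,0,0,0,0]

```text
t: 27.4
tcp_pos: [0.5726, 0.3168, 0.0793]
tcp_rot: [-179.8, 0.1, -100.5]
force: [0.7, 0.1, -0.2]
grip_width: 0.0001
```

>>> drive_tool:
  increments:
    - [-1,0,0,0,0,0,0]
    - [-1,0,0,0,0,0,0]
    - [-1,0,0,0,0,0,0]
    - [-1,0,0,0,0,0,0]
    - [-1,0,0,0,0,0,0]
    - [-1,0,0,0,0,0,0]
    - [-1,0,0,0,0,0,0]
    - [-1,0,0,0,0,0,0]
    - [-1,0,0,0,0,0,0]
    - [-1,0,0,0,0,0,0]

```text
t: 28.23
tcp_pos: [0.5712, 0.3161, 0.0766]
tcp_rot: [180.0, -0.0, -100.5]
force: [-0.2, 0.1, 0.3]
grip_width: 0.0002
```

>>> drive_tool:
  increments:
    - [-1,0,0,0,0,0,0]
    - [-1,0,0,0,0,0,0]
    - [-1,0,0,0,0,0,0]
    - [-1,0,0,0,0,0,0]
    - [-1,0,0,0,0,0,0]
    - [-1,0,0,0,0,0,0]
    - [-1,0,0,0,0,0,0]
    - [-1,0,0,0,0,0,0]
    - [-1,0,0,0,0,0,0]
    - [-1,0,0,0,0,0,0]

```text
t: 29.07
tcp_pos: [0.5712, 0.3161, 0.0767]
tcp_rot: [-180.0, 0.0, -100.5]
force: [0.2, -0.3, 0.3]
grip_width: 0.0
```

>>> drive_tool:
  increments:
    - [-1,0,0,0,0,0,0]
    - [-1,0,0,0,0,0,0]
    - [-1,0,0,0,0,0,0]
    - [-1,0,0,0,0,0,0]
    - [-1,0,0,0,0,0,0]
    - [-1,0,0,0,0,0,0]
    - [-1,0,0,0,0,0,0]
    - [-1,0,0,0,0,0,0]
    - [-1,0,0,0,0,0,0]
    - [-1,0,0,0,0,0,0]

```text
t: 29.9
tcp_pos: [0.5712, 0.3161, 0.0767]
tcp_rot: [180.0, -0.0, -100.5]
force: [-0.6, 0.3, -0.2]
grip_width: -0.0
```

>>> drive_tool:
  increments:
    - [-1,0,0,0,0,0,0]
    - [-1,0,0,0,0,0,0]
    - [-1,0,0,0,0,0,0]
    - [-1,0,0,0,0,0,0]
    - [-1,0,0,0,0,0,0]
    - [-1,0,0,0,0,0,0]
    - [-1,0,0,0,0,0,0]
    - [-1,0,0,0,0,0,0]
    - [-1,0,0,0,0,0,0]
    - [-1,0,0,0,0,0,0]

```text
t: 30.73
tcp_pos: [0.5712, 0.3161, 0.0766]
tcp_rot: [180.0, -0.0, -100.5]
force: [0.5, 0.1, -0.7]
grip_width: 0.0003
```

>>> drive_tool:
  increments:
    - [-1,0,0,0,0,0,0]
    - [-1,0,0,0,0,0,0]
    - [-1,0,0,0,0,0,0]
    - [-1,0,0,0,0,0,0]
    - [-1,0,0,0,0,0,0]
    - [-1,0,0,0,0,0,0]
    - [-1,0,0,0,0,0,0]
    - [-1,0,0,0,0,0,0]
    - [-1,0,0,0,0,0,0]
    - [-1,0,0,0,0,0,0]

```text
t: 31.57
tcp_pos: [0.5712, 0.3161, 0.0767]
tcp_rot: [180.0, -0.0, -100.5]
force: [-0.5, -1.3, -0.1]
grip_width: 0.0
```

Run:
```python
from h import *
a,K,M=cam("scene");b=np.load("pics/scene4.npy")
d=np.abs(a[170:290,220:370].astype(int)-b[170:290,220:370]).sum(2)>60
print("changed px on stage",d.sum(), np.argwhere(d).min(0) if d.any() else "", np.argwhere(d).max(0) if d.any() else "")
np.save("pics/scene5.npy",a);delta([.507,.327,.077])
```

```text
changed px on stage 77 [ 0 95] [  6 120]
tcp [0.5712 0.3161 0.0767] [ 180.     0.  -100.5] w 0.0 t 31.62
tool delta mm [ 1.  65.1 -0.3] wz None
```

>>> drive_tool:
  increments:
    - [-1,0,6,0,0,0,0]
    - [-1,0,6,0,0,0,0]
    - [-1,0,6,0,0,0,0]
    - [-1,0,5,0,0,0,0]
    - [-1,0,4,0,0,0,0]
    - [-1,0,4,0,0,0,0]
    - [-1,0,3,0,0,0,0]

```text
t: 32.2
tcp_pos: [0.5387, 0.3223, 0.0776]
tcp_rot: [-179.8, 0.0, -100.5]
force: [4.3, -0.5, 2.6]
grip_width: 0.0001
```

>>> drive_tool:
  increments:
    - [-1,0,3,0,0,0,0]
    - [-1,0,3,0,0,0,0]
    - [-1,0,3,0,0,0,0]

```text
t: 32.45
tcp_pos: [0.5301, 0.3243, 0.0781]
tcp_rot: [-179.8, 0.1, -100.5]
force: [2.3, -0.2, 1.7]
grip_width: -0.0001
```

>>> drive_tool:
  increments:
    - [-1,0,3,0,0,0,0]
    - [-1,0,3,0,0,0,0]
    - [-1,0,3,0,0,0,0]

```text
t: 32.7
tcp_pos: [0.5186, 0.3255, 0.0757]
tcp_rot: [179.8, -0.1, -100.5]
force: [-1.2, 0.5, -0.3]
grip_width: 0.0002
```

>>> drive_tool:
  increments:
    - [-1,0,2,0,0,0,0]
    - [-1,0,0,0,0,0,0]
    - [-1,0,0,0,0,0,0]

```text
t: 32.95
tcp_pos: [0.5174, 0.3259, 0.0761]
tcp_rot: [179.9, -0.0, -100.5]
force: [0.3, -0.0, -0.3]
grip_width: -0.0002
```

>>> drive_tool:
  increments:
    - [-1,0,-15,0,0,0,0]
    - [-1,0,0,-30,0,0,0]
    - [-1,0,0,-35,0,0,0]
    - [-1,0,0,-35,0,0,0]
    - [-1,0,30,-30,0,0,0]
    - [-1,0,35,0,0,0,0]
    - [-1,0,35,0,0,0,0]
    - [-1,0,30,0,0,0,0]
    - [-1,0,0,0,0,0,0]
    - [-1,0,0,0,0,0,0]

```text
t: 33.78
tcp_pos: [0.4044, 0.3471, 0.2062]
tcp_rot: [-180.0, 0.0, -100.4]
force: [0.5, 0.4, -0.5]
grip_width: -0.0001
```

Run:
```python
from h import *
w,K,M=cam("wrist");a,_,_=cam("scene");np.save("pics/scene6.npy",a)
save(np.hstack([cv2.resize(a[170:290,220:370],None,fx=2.6,fy=2.6),w[0:312,130:400]]),"c7")
delta([.577,.084,.12],-87.3)
```

```text
tcp [0.406  0.3468 0.2062] [-179.97    0.   -100.5 ] w 0.0002 t 33.88
tool delta mm [ 227.2 -216.1   86.2] wz -13.2
```

View pics/c7.png

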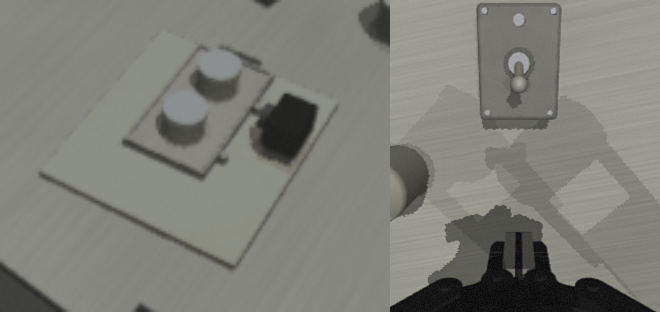

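The toggle is off (ball at (519,83), on the near side) and both pots are still on the plate. Now I'll return the pots.

>>> drive_tool:
  increments:
    - [0.65,0,0,0,0,0,-6.6]
    - [0.65,0,0,0,0,0,-6.6]
    - [0.65,0,0,0,0,0,0]

```text
t: 34.13
tcp_pos: [0.4067, 0.3465, 0.206]
tcp_rot: [180.0, -0.0, -87.3]
force: [0.3, 0.2, 0.6]
grip_width: 0.0355
```

Run:
```python
from h import *
delta([.5807,-.0052,.12],-87.3)
```

```text
tcp [0.4067 0.3465 0.206 ] [ 1.7999e+02 -2.0000e-02 -8.7270e+01] w 0.0355 t 34.13
tool delta mm [ 359.6 -157.1   86. ] wz 0.0
```

>>> drive_tool:
  increments:
    - [0.65,32,-14,0,0,0,0]
    - [0.65,32,-14,0,0,0,0]
    - [0.65,32,-14,0,0,0,0]
    - [0.65,32,-14,0,0,0,0]
    - [0.65,32,-14,0,0,0,0]
    - [0.65,32,-14,0,0,0,0]
    - [0.65,32,-14,10,0,0,0]
    - [0.65,32,-14,20,0,0,0]
    - [0.65,32,-14,20,0,0,0]
    - [0.65,32,-14,20,0,0,0]

```text
t: 34.97
tcp_pos: [0.5619, 0.0312, 0.1357]
tcp_rot: [-179.9, -0.0, -87.6]
force: [0.3, 0.5, 0.1]
grip_width: 0.0706
```

>>> drive_tool:
  increments:
    - [0.65,30,-13,10,0,0,0]
    - [0.65,10,-4,6,0,0,0]
    - [0.65,0,0,0,0,0,0]
    - [0.65,0,0,0,0,0,0]

```text
t: 35.3
tcp_pos: [0.5794, -0.0058, 0.1197]
tcp_rot: [179.9, 0.0, -87.5]
force: [0.8, 0.6, 0.4]
grip_width: 0.0708
```

Run:
```python
from h import *
a,K,M=cam("wrist");np.save("pics/w5.npy",a)
m=((a.max(2).astype(int)-a.min(2)<45)&(a.min(2)>125)).astype(np.uint8)
t=np.linspace(0,2*np.pi,60)
q=pix(K,M,np.c_[.5807+.028*np.cos(t),-.0052+.028*np.sin(t),t*0+.064]);print(q.min(0).round(),q.max(0).round())
save(a,"w5")
delta([.5807,-.0052,.038],-87.3)
```

```text
[218. 166.] [297. 241.]
tcp [ 0.5795 -0.005   0.1204] [-1.7999e+02  3.0000e-02 -8.7380e+01] w 0.0705 t 35.35
tool delta mm [ 0.2 -1.2 82.4] wz -0.1
```

View pics/w5.png

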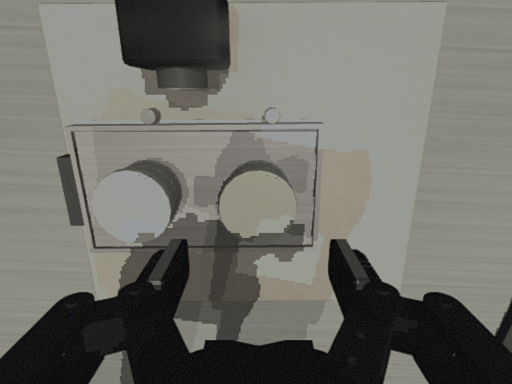

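>>> drive_tool:
  increments:
    - [0.65,0,-1,30,0,0,0]
    - [0.65,0,0,25,0,0,0]
    - [0.65,0,0,15,0,0,0]
    - [0.65,0,0,8,0,0,0]
    - [0.65,0,0,3,0,0,0]
    - [0.3,0,0,0,0,0,0]
    - [-1,0,0,0,0,0,0]
    - [-1,0,0,0,0,0,0]
    - [-1,0,0,0,0,0,0]
    - [-1,0,0,0,0,0,0]
  force: 30

```text
t: 36.18
tcp_pos: [0.5812, -0.0054, 0.0404]
tcp_rot: [-179.9, -0.0, -87.3]
force: [-1.1, 1.0, 2.3]
grip_width: 0.0547
```

>>> drive_tool:
  increments:
    - [-1,0,0,0,0,0,0]
    - [-1,0,0,-10,0,0,0]
    - [-1,0,0,-25,0,0,0]
    - [-1,0,0,-25,0,0,0]
    - [-1,0,0,0,0,0,4.4]
    - [-1,0,0,0,0,0,4.4]
    - [-1,0,0,0,0,0,0]

```text
t: 36.77
tcp_pos: [0.5806, -0.0055, 0.1003]
tcp_rot: [-179.9, -0.0, -96.2]
force: [-1.3, -0.1, -0.4]
grip_width: 0.0549
```

Run:
```python
from h import *
delta([.509,-.330,.09],-96.1); print(sense()["force"])
```

```text
tcp [ 0.5806 -0.0055  0.1003] [-1.7992e+02 -1.0000e-02 -9.6180e+01] w 0.0549 t 36.77
tool delta mm [330.3  36.3  10.3] wz -0.1
[-1.26272343 -0.14128123 -0.43938293]
```

>>> drive_tool:
  increments:
    - [-1,34,3.7,0,0,0,0]
    - [-1,34,3.7,0,0,0,0]
    - [-1,34,3.7,0,0,0,0]
    - [-1,34,3.7,0,0,0,0]
    - [-1,34,3.7,0,0,0,0]
    - [-1,34,3.7,0,0,0,0]
    - [-1,34,3.7,0,0,0,0]
    - [-1,34,3.7,0,0,0,0]
    - [-1,34,3.7,0,0,0,0]
    - [-1,20,2,0,0,0,0]

```text
t: 37.6
tcp_pos: [0.5093, -0.3287, 0.0991]
tcp_rot: [180.0, -0.0, -96.1]
force: [0.3, 0.6, -0.9]
grip_width: 0.055
```

>>> drive_tool:
  increments:
    - [-1,4,1,0,0,0,0]
    - [-1,0,0,30,0,0,0]
    - [-1,0,0,25,0,0,0]
    - [-1,0,0,12,0,0,0]
    - [-1,0,0,5,0,0,0]
    - [-1,0,0,2,0,0,0]
    - [-1,0,0,0,0,0,0]
    - [-1,0,0,0,0,0,0]

```text
t: 38.27
tcp_pos: [0.5102, -0.33, 0.0267]
tcp_rot: [-179.9, -0.1, -96.1]
force: [0.4, -1.1, -0.8]
grip_width: 0.055
```

>>> drive_tool:
  increments:
    - [-1,0,0,1,0,0,0]
    - [-1,0,0,1,0,0,0]
    - [-1,0,0,0,0,0,0]

```text
t: 38.52
tcp_pos: [0.5096, -0.3298, 0.0238]
tcp_rot: [-179.9, -0.0, -96.1]
force: [-0.1, -0.2, -0.7]
grip_width: 0.0548
```

>>> drive_tool:
  increments:
    - [-1,0,0,1,0,0,0]
    - [-1,0,0,0.7,0,0,0]
    - [-1,0,0,0,0,0,0]

```text
t: 38.77
tcp_pos: [0.5095, -0.3298, 0.0224]
tcp_rot: [-180.0, -0.0, -96.1]
force: [-1.9, 1.8, 4.6]
grip_width: 0.0552
```

>>> drive_tool:
  increments:
    - [-1,0,0,0.6,0,0,0]
    - [-1,0,0,0,0,0,0]
    - [-1,0,0,0,0,0,0]

```text
t: 39.02
tcp_pos: [0.5095, -0.3298, 0.0223]
tcp_rot: [180.0, -0.0, -96.1]
force: [-3.7, 1.8, 8.1]
grip_width: 0.0549
```

>>> drive_tool:
  increments:
    - [-1,0,0,-0.6,0,0,0]
    - [0.1,0,0,0,0,0,0]
    - [0.4,0,0,0,0,0,0]
    - [0.7,0,0,0,0,0,0]
    - [0.7,0,0,0,0,0,0]
    - [0.7,0,0,0,0,0,0]
    - [0.7,0,0,-15,0,0,0]
    - [0.7,0,0,-35,0,0,0]
    - [0.7,0,0,-40,0,0,0]
    - [0.7,0,0,-10,0,0,0]

```text
t: 39.85
tcp_pos: [0.512, -0.3319, 0.1283]
tcp_rot: [-179.5, -0.3, -96.1]
force: [1.1, -0.9, 1.7]
grip_width: 0.0725
```

Run:
```python
from h import *
delta([.5777,.084,.125],-87.3)
```

```text
tcp [ 0.512  -0.3319  0.1283] [-179.52   -0.32  -96.1 ] w 0.0725 t 39.85
tool delta mm [-420.5  -21.1    3.3] wz -8.8
```

>>> drive_tool:
  increments:
    - [0.65,-36,-2,0,0,0,0]
    - [0.65,-36,-2,0,0,0,0]
    - [0.65,-36,-2,0,0,0,0]
    - [0.65,-36,-2,0,0,0,0]
    - [0.65,-36,-2,0,0,0,0]
    - [0.65,-36,-2,0,0,0,0]
    - [0.65,-36,-2,0,0,0,0]
    - [0.65,-36,-2,0,0,0,0]
    - [0.65,-36,-2,0,0,0,0]
    - [0.65,-36,-2,0,0,0,0]

```text
t: 40.68
tcp_pos: [0.5673, 0.028, 0.1212]
tcp_rot: [-180.0, -0.0, -96.1]
force: [0.2, -0.3, 0.0]
grip_width: 0.0706
```

>>> drive_tool:
  increments:
    - [0.65,-35,-1,0,0,0,0]
    - [0.65,-22,0,0,0,0,0]
    - [0.65,-3,0,0,0,0,-4.4]
    - [0.65,0,0,0,0,0,-4.4]
    - [0.65,0,0,0,0,0,0]
    - [0.65,0,0,0,0,0,0]

```text
t: 41.18
tcp_pos: [0.5746, 0.0859, 0.1211]
tcp_rot: [180.0, -0.0, -87.4]
force: [-0.1, 0.2, 0.4]
grip_width: 0.0703
```

Run:
```python
from h import *
a,K,M=cam("wrist");np.save("pics/w6.npy",a)
t=np.linspace(0,2*np.pi,60)
q=pix(K,M,np.c_[.5777+.028*np.cos(t),.084+.028*np.sin(t),t*0+.064]);print(q.min(0).round(),q.max(0).round())
save(a,"w6")
delta([.5777,.084,.038],-87.3)
```

```text
[222. 164.] [301. 238.]
tcp [0.5746 0.0856 0.1212] [179.99  -0.   -87.42] w 0.0704 t 41.23
tool delta mm [ 1.8 -3.  83.2] wz -0.1
```

View pics/w6.png

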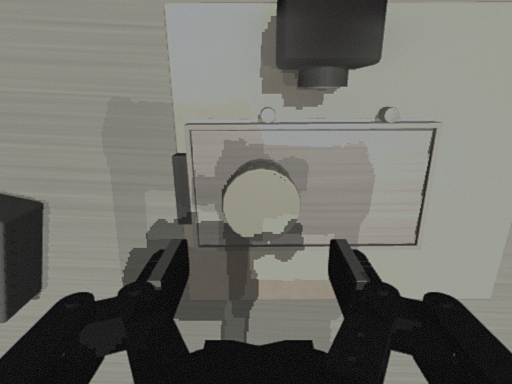

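>>> drive_tool:
  increments:
    - [0.65,2,-3,30,0,0,0]
    - [0.65,0,0,25,0,0,0]
    - [0.65,0,0,15,0,0,0]
    - [0.65,0,0,9,0,0,0]
    - [0.65,0,0,3,0,0,0]
    - [0.3,0,0,0,0,0,0]
    - [-1,0,0,0,0,0,0]
    - [-1,0,0,0,0,0,0]
    - [-1,0,0,0,0,0,0]
    - [-1,0,0,0,0,0,0]
  force: 30

```text
t: 42.07
tcp_pos: [0.5784, 0.084, 0.0403]
tcp_rot: [-179.9, -0.0, -87.3]
force: [-0.5, -0.2, -0.6]
grip_width: 0.055
```

>>> drive_tool:
  increments:
    - [-1,0,0,0,0,0,0]
    - [-1,0,0,-10,0,0,0]
    - [-1,0,0,-25,0,0,0]
    - [-1,0,0,-25,0,0,0]
    - [-1,0,0,0,0,0,4.4]
    - [-1,0,0,0,0,0,4.4]
    - [-1,0,0,0,0,0,0]

```text
t: 42.65
tcp_pos: [0.5785, 0.084, 0.1012]
tcp_rot: [-179.9, 0.0, -96.2]
force: [-0.8, 0.6, -0.6]
grip_width: 0.055
```

Run:
```python
from h import *
delta([.432,-.3375,.09],-96.1); print(sense()["force"])
```

```text
tcp [0.5785 0.084  0.1012] [-1.7987e+02  2.0000e-02 -9.6160e+01] w 0.055 t 42.65
tool delta mm [434.8 100.4  11.2] wz -0.1
[-0.82884658  0.64084066 -0.637593  ]
```

>>> drive_tool:
  increments:
    - [-1,36,8.3,0,0,0,0]
    - [-1,36,8.3,0,0,0,0]
    - [-1,36,8.3,0,0,0,0]
    - [-1,36,8.3,0,0,0,0]
    - [-1,36,8.3,0,0,0,0]
    - [-1,36,8.3,0,0,0,0]
    - [-1,36,8.3,0,0,0,0]
    - [-1,36,8.3,0,0,0,0]
    - [-1,36,8.3,0,0,0,0]
    - [-1,36,8.3,0,0,0,0]

```text
t: 43.48
tcp_pos: [0.456, -0.2667, 0.0997]
tcp_rot: [-180.0, 0.0, -96.0]
force: [0.5, 0.3, -0.1]
grip_width: 0.0548
```

>>> drive_tool:
  increments:
    - [-1,36,8,0,0,0,0]
    - [-1,28,7,0,0,0,0]
    - [-1,10,2,0,0,0,0]
    - [-1,0,0,30,0,0,0]
    - [-1,0,0,25,0,0,0]
    - [-1,0,0,12,0,0,0]
    - [-1,0,0,5,0,0,0]
    - [-1,0,0,2,0,0,0]
    - [-1,0,0,0,0,0,0]
    - [-1,0,0,0,0,0,0]

```text
t: 44.32
tcp_pos: [0.4333, -0.3375, 0.0269]
tcp_rot: [-179.9, -0.1, -96.1]
force: [0.3, -0.5, -0.1]
grip_width: 0.055
```

>>> drive_tool:
  increments:
    - [-1,0,0,1,0,0,0]
    - [-1,0,0,1,0,0,0]
    - [-1,0,0,0,0,0,0]

```text
t: 44.57
tcp_pos: [0.4326, -0.3373, 0.0241]
tcp_rot: [-179.9, -0.0, -96.1]
force: [-0.2, -0.2, -1.4]
grip_width: 0.0553
```

>>> drive_tool:
  increments:
    - [-1,0,0,1,0,0,0]
    - [-1,0,0,0.8,0,0,0]
    - [-1,0,0,0,0,0,0]

```text
t: 44.82
tcp_pos: [0.4324, -0.3371, 0.0219]
tcp_rot: [-180.0, -0.0, -96.1]
force: [-0.3, 0.1, 0.8]
grip_width: 0.0552
```

>>> drive_tool:
  increments:
    - [-1,0,0,0.4,0,0,0]
    - [0.1,0,0,0,0,0,0]
    - [0.4,0,0,0,0,0,0]
    - [0.7,0,0,0,0,0,0]
    - [0.7,0,0,0,0,0,0]
    - [0.7,0,0,0,0,0,0]
    - [0.7,0,0,-15,0,0,0]
    - [0.7,0,0,-35,0,0,0]
    - [0.7,0,0,-40,0,0,0]
    - [0.7,0,0,-30,0,0,0]

```text
t: 45.65
tcp_pos: [0.4325, -0.3373, 0.1436]
tcp_rot: [-179.9, -0.1, -96.1]
force: [0.5, -0.4, -0.1]
grip_width: 0.0726
```

>>> drive_tool:
  increments:
    - [-1,-35,0,-15,0,0,0]
    - [-1,-35,0,-15,0,0,0]
    - [-1,-35,0,-15,0,0,0]
    - [-1,-35,0,0,0,0,0]
    - [-1,-35,0,0,0,0,0]
    - [-1,-35,0,0,0,0,0]
    - [-1,-35,0,0,0,0,0]
    - [-1,-35,0,0,0,0,0]
    - [-1,0,0,0,0,0,0]
    - [-1,0,0,0,0,0,0]

```text
t: 46.48
tcp_pos: [0.462, -0.0572, 0.1861]
tcp_rot: [-180.0, -0.0, -95.9]
force: [-0.5, -0.1, -0.2]
grip_width: 0.0
```

Run:
```python
from h import *
a,K,M=cam("scene");np.save("pics/scene7.npy",a)
a2,K,M=cam("side");np.save("pics/side7.npy",a2)
save(np.hstack([a[170:330,160:370],a2[100:260,200:350]]),"c8",s=2.2)
print(sense())
```

```text
{'t': 46.5833, 'joint_pos': array([-1.64320919e+01, -1.79462107e+01,  1.15785205e+02, -3.02484386e-02,
        8.21575112e+01,  7.96728679e+01]), 'joint_vel': array([-1.31355297,  0.18791711, -0.20498624,  0.19111549,  0.06284733,
        0.05418944]), 'joint_torque': array([ 8.50793291e-01, -2.32414699e+01, -3.65095747e+01,  3.52143310e-02,
        1.07791572e-02, -5.91328808e-04]), 'tcp_pos': array([ 0.46194991, -0.05903315,  0.1861642 ]), 'tcp_rot': array([ 1.79998065e+02, -3.01066279e-02, -9.61008327e+01]), 'force': array([-0.34484887, -0.96586603,  0.98419416]), 'wrist_torque': array([0.06927905, 0.11179443, 0.00903582]), 'grip_width': 0.00032928154614093684}
```

View pics/c8.png

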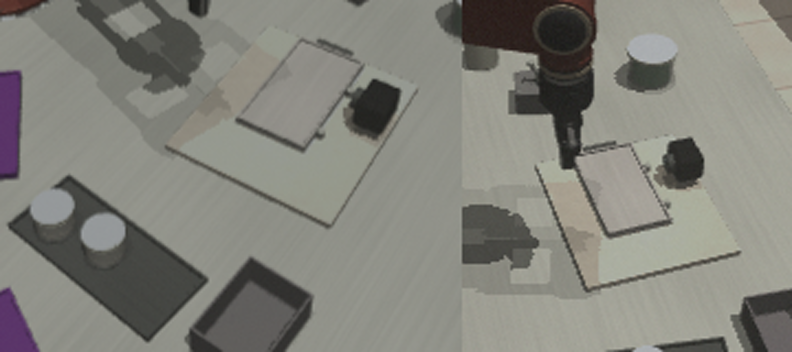

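Run:
```python
from h import *
g=lambda n:cv2.cvtColor(np.load(f"pics/{n}.npy"),cv2.COLOR_RGB2GRAY).astype(np.float32)
for A,B,rois in [("scene4","scene7",[(262,215,285,235),(285,222,312,245),(305,188,330,215)]),("scene4","scene6",[(262,215,285,235),(285,222,312,245)]),("side3","side7",[(255,190,285,212),(280,185,305,208)])]:
    a,b=g(A),g(B)
    for x0,y0,x1,y1 in rois: 
        p,q=[cv2.Laplacian(cv2.GaussianBlur(i[y0:y1,x0:x1],(3,3),0),cv2.CV_32F) for i in(a,b)]
        print(A,B,(x0,y0),np.round(cv2.phaseCorrelate(p,q),2).tolist() if 0 else cv2.phaseCorrelate(p,q))
```

```text
scene4 scene7 (262, 215) ((0.19398628293209264, 0.016488664421860477), 0.5145459080735842)
scene4 scene7 (285, 222) ((0.4839857109929806, -0.011675385546778827), 0.7325956931820622)
scene4 scene7 (305, 188) ((-0.029712738891802815, 1.081257755926952), 0.6245687004371926)
scene4 scene6 (262, 215) ((0.029052579529411204, -0.0511610371133866), 0.9991413272917271)
scene4 scene6 (285, 222) ((0.48639242975624164, -0.01308947903526203), 1.0024097621624852)
side3 side7 (255, 190) ((0.3742904926423609, -0.23365098487801816), 0.6088559958669875)
side3 side7 (280, 185) ((0.6054133503973258, -0.202745744921085), 0.8324739491939545)
```

Subpixel shifts suggest under 1 mm, with one inconsistent patch, so I'll check closely with the wrist camera.

>>> drive_tool:
  increments:
    - [-1,-30,-25,0,0,0,-4.4]
    - [-1,-30,-25,-10,0,0,-4.4]
    - [-1,-25,-25,-10,0,0,0]
    - [-1,0,0,0,0,0,0]
    - [-1,0,0,0,0,0,0]

```text
t: 47.0
tcp_pos: [0.5409, 0.0233, 0.2066]
tcp_rot: [-180.0, -0.0, -87.3]
force: [-0.3, 0.7, -0.7]
grip_width: 0.0
```

Run:
```python
from h import *
a,K,M=cam("wrist");save(a,"w7",(110,60,400,270),2.7); print(sense()["tcp_pos"])
```

```text
[0.53985978 0.0228093  0.20589281]
```

View pics/w7.png

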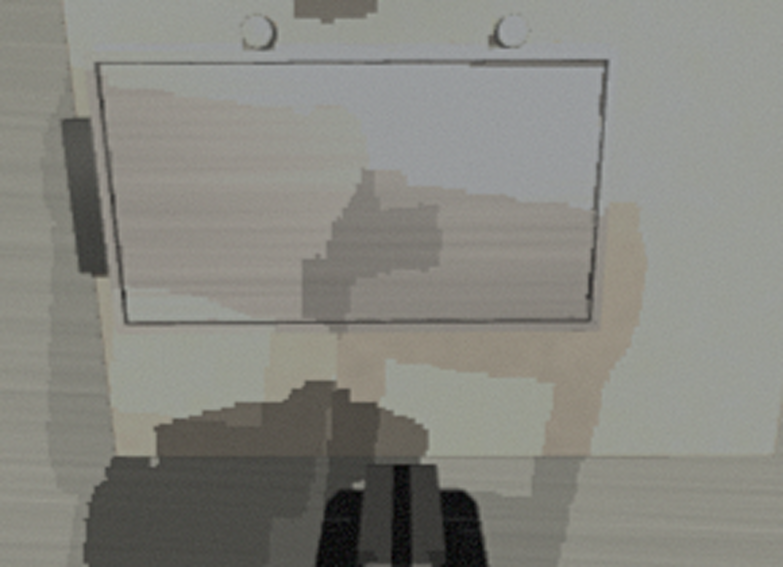

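Run:
```python
from h import *
print(sense()["t"],sense()["force"]);print(job_done())
```

```text
47.05 [-0.04387867 -0.71403877 -0.61034321]
the job is handed in; nothing more can be done
None
```

I finished the job and handed it in at about 47 s; `job_done()` gave no verdict. There were two pots. I pushed the empty plate home, loaded both pots and flipped the light on. It stayed on for about 7.5 s, then I flipped it off with both pots still on the plate and returned them to the tray.

**Last checks:**
- **Pots:** both look upright in the tray, at about (-4, +4) mm and (-81, -12) mm in its frame. These come from where I released them, as I did not measure the pots again.
- **Plate:** the final wrist picture shows it touching both dowels and the end stop, to about 1 mm.
- **Toggle:** it was off in the wrist picture taken right after I flipped it back. I did not look at it closely again.
- **Bystanders:** I did not measure their movement. The arm never came close to them, and the bin and tub look unmoved in the last pictures.
- **Robot:** it touched nothing at hand-in, with the tool about 0.2 m up.

**Checks that disagreed:**
- **Image-shift check on the plate:** this was inconclusive. Most patches moved 0.2–0.7 px and one, in a shadowed area, moved 1.1 px, so I relied on the wrist picture instead.
- **Camera calibration:** the scene and side cameras differed by about 4–6 mm. The wrist view put the pots about 3–4 mm off the fixed-camera estimate.
- **End-stop contact:** it came 5 mm past my prediction. I took this to be narrower fingertips than assumed or an error in the stage position.

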